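Clamp a slatted roof panel and torque it to the click

ROBOT

A 6-joint arm with a two-finger parallel gripper is mounted at the origin on the work surface. World frame = base frame: x ahead of the robot, y to its left, z up, the work surface at z = 0. Lengths are in m, angles in degrees, forces in N, time in s.
With the tool pointing down it reaches from about 0.4 to 0.825 m from the base axis. Payload 7 kg.
Tool frame: the origin (TCP) lies at the very end of the fingers, on their centre line; the grasp point (between the pads) lies 19 mm behind it (r.grip_depth is the distance from the TCP to the grasp point, in m); z points along the fingers, y is the line along which they close (so a half turn about z gives the same grasp; the last joint's range is limited). The gripper opens to 88 mm and grips with 3 to 60 N. Pads are 19 mm wide; open, the fingers measure 130 mm over their backs; the gripper's body (78 mm by 193 mm) begins 47 mm behind the grasp point.
Start: joints at [-50.816, 20.546, 0.682, 0, -70.136, -16.507], TCP at [0.26, -0.623, 0.227] pointing down, gripper open.
Joint ranges: [-176.03, 176.03], [-82.01, 121.73], [-58.28, 71.71], [-173.87, 95.51], [-174.79, -0.11], [-173.66, 173.66]. Speed limits (degrees/s): [136.94, 136.94, 172.46, 180, 180, 180].

INTERFACE

Orientations are given as [roll, pitch, yaw] about the fixed x, y, z axes, in that order (R = Rz(yaw) Ry(pitch) Rx(roll)).
In Python, from plant import r gives the robot as it stands.
- The arm moves only by the tool play_rows, never from a script. Its argument "rows" is a list that holds one entry, the list of rows, each a list of 5 numbers: the closure, from 0 (fully open) to 1 (shut), then the shift along the tool's x, y, z each as a share of 0.5 m, from -1 to 1, then the turn about the tool's z as a share of 1.5 rad, from -1 to 1. A call has exactly 8 rows; each row is the pose to reach, as a shift and turn from the pose commanded when the call began, along the tool's axes at that moment; what a row does not reach only later rows make up. A row lasts 1/12 s, in which the tool goes at most 41.7 mm and 7.16 degrees, less where a joint would pass 70% of its speed; a pose out of reach is approached as far as the arm can. A call with a number of a shift or a turn outside -1 to 1 is refused whole. A call with a gripper value outside its range is refused whole. The fingers move at their own pace and stop on an object; "squeeze" is the grip in N (left out, the last holds). Time passes only in rows, so rows that repeat a pose let the fingers close, or fill a call up. It gives the time, the measured TCP pose, the force, the opening and the grip force at its end, in the units of the state.
- r.get_state(): the state, without advancing time (a new reading comes with each control period).
- r.capture(name): name is "scene" or "top" or "wrist"; returns the picture (480x640x3 uint8, red, green, blue); there is no depth.
- r.camera_info(name): a dict with "fovy" (degrees; the focal length in pixels is half the picture's height over the tangent of half this angle, whatever the lens; pixels are square), "cx", "cy" (the principal point, pixels), "pose" (4x4, takes a point from camera to world coordinates). Camera axes: x right, y down, z forward; pixel columns grow to the right and rows downward; lengths in m; the calibration is good to about 2 mm. A picture is of the moment at which its call begins: read the wrist's pose just before it. camera_info takes no time and is no camera call; for the wrist camera it gives the pose at the moment of the call.
- r.close_job(): hands the job in; it is judged then, once.
The state is a dict: "time_s": time; "joints": joint angles; "qd": joint speeds; "joint_torque": joint torques, N m; "tcp_pos": TCP position; "eef_rot": TCP orientation; "contact_force": force on the tool from outside, world axes, zero at the start; "moment": the same for the moment, N m; "gripper_width": finger opening in m; "gripper_force": force on a finger pad.
Only numpy, scipy, OpenCV 4.12 (cv2) and the standard library are available. Lean on these libraries where they do the work, as an engineer would, in place of code of your own. Each camera call takes 0.05 s, during which the arm holds its last target. There are 200 camera calls.

TASK

Clear the paint brush off the panel clamp into the white brush tray and lay every loose pine slat from the table flat across the two rails, side by side and centred on the rails. Hold the yellow release bar up while you slide the carriage in until the slats are together, and let the bar drop fully home in the notch that holds them closest. Then pull the red torque wrench clockwise, stop at once when it clicks, and let go so that the panel stays tightly clamped; leave everything else on the table where it is.

Things in the scene. Friction and masses are not known exactly. Their poses are not given: they have to be found in the camera images.
- clamp: Panel clamp, fixed. Origin at table height mid-way across; y runs along its two aluminium rails from the wrench end to the carriage end, x across them, z up. Rails at x = -45 and +45 mm (24 mm wide), y -240 to +225 mm, tops 40 mm above the table. Teal head casting at the -y end: 114 mm across, y -240 to -174 mm, top at 60 mm. The slats lie on the rails between the steel jaw and the carriage.
- rack (a point): Middle of the top of the toothed steel rack between the rails, 34 mm wide, 4 mm below the rail tops: teeth 4 mm wide and 10 mm high every 10 mm along clamp y, from y = -51 to +99 mm, with 6 mm slots between. Beyond +99 mm there are no teeth.
- jaw: Steel pressure jaw of the head; origin at table height under the middle of its working face, which is 118 mm wide across the rails and 41 to 66 mm above the table. The face is at clamp y = -155 mm when the jaw is fully back; the wrench shaft drives it towards the carriage, 6 mm per radian.
- carriage_face (a point): Middle of the carriage's working face (118 mm wide, 41 to 66 mm above the table), which pushes the slats towards the jaw. The teal carriage behind it is 58 mm deep, its top 70 mm above the table.
- carriage (a joint): How far (m, 0 to 0.25) the carriage has slid from its parked stop towards the jaw; its opening to the jaw (fully back) is 0.310 minus this. Friction about 2 N. Bar down, it locks where the opening is 74, 84, 94 ... 214 mm (0.5 mm play); bar up to pass the teeth (below 224 mm). Tightest notch for n slats: 40 n + 4 mm; one notch further out the jaw cannot reach the slats.
- bar (a joint): Lift of the release bar (m): 0 = fully down, 0.012 = fully up; about 0.008 means that its pawl rests on top of a tooth, not in a slot. Sprung down: about 8 N to start lifting, 11 N fully up. It clears the teeth from 0.009.
- bar_grip (a point): Middle of the yellow release bar on the carriage: round, 13 mm thick, 84 mm long, lying across the rails (along clamp x), 105 mm above the table when down, 35 mm behind the carriage face, with 28 mm free below it. Pinched from above, lifted straight up and moved along the rails, it takes the carriage with it.
- cam (a joint): Angle (rad) of the upright wrench shaft at clamp x = 0, y = -200 mm: 0 = jaw fully back, growing clockwise seen from above (tightening) to 1.75, the end. It stays where it is left. Pull at the grip: about 4 N until the slats are squeezed (near 0.8 rad if the carriage is in the tightest notch), then rising to about 7 N, where the wrench clicks, near 1.0 to 1.2 rad.
- wrench (a joint): Break-over angle (rad) of the wrench's handle against its head: 0 = not clicked. At the set torque it clicks: the handle suddenly gives way (above 0.05), the pull drops from 7 N to 3 or 4 N, and it springs back to 0 when let go. It must not be pulled on past 0.2; at 0.26 is a hard stop.
- wrench_grip (a point): Middle of the red ribbed grip of the click torque wrench, which stays fitted on the clamp's shaft: 22 mm thick, 80 mm long, level, 85 mm above the table, this point 150 mm from the shaft's axis, also its break-over pivot. At cam 0 it points along clamp -y, turned 0.1 rad towards +x; it swings towards the robot as it tightens. x across the handle, y towards the shaft.
- slat1: A loose pine slat 130 x 40 x 18 mm (x, y, z), about 90 g, origin at the centre of its underside, x along its length; absent in some runs (2 to 4 slats are there). It starts flat on the table; in the clamp its length lies across the rails (along clamp x), its underside 40 mm above the table.
- slat2: A loose pine slat 130 x 40 x 18 mm (x, y, z), about 90 g, origin at the centre of its underside, x along its length; absent in some runs (2 to 4 slats are there). It starts flat on the table; in the clamp its length lies across the rails (along clamp x), its underside 40 mm above the table.
- slat3: A loose pine slat 130 x 40 x 18 mm (x, y, z), about 90 g, origin at the centre of its underside, x along its length; absent in some runs (2 to 4 slats are there). It starts flat on the table; in the clamp its length lies across the rails (along clamp x), its underside 40 mm above the table.
- slat4: A loose pine slat 130 x 40 x 18 mm (x, y, z), about 90 g, origin at the centre of its underside, x along its length; absent in some runs (2 to 4 slats are there). It starts flat on the table; in the clamp its length lies across the rails (along clamp x), its underside 40 mm above the table.
- brush: A flat paint brush 160 mm long, 14 mm thick, lying flat; origin on its underside, 80 mm from either end; x points from the handle to the bristles. Wooden handle 20 mm wide from x = -80 to +10 mm, brass ferrule 44 mm wide from +10 to +40 mm, bristles 42 mm wide to +80 mm. 70 g, starts lying across the clamp's rails.
- tray: The white brush tray, fixed, open on top: 195 x 115 x 26 mm outside (x, y, z), walls and floor 5 mm, origin at the centre of its underside. The brush belongs flat on its floor, along its x either way round.
- paint_jar: Bystander: white paint jar, 68 mm across, 70 mm tall.
- jar_lid: Bystander: brass jar lid, 66 mm across, 11 mm high.
- glue_bottle: Bystander: white bottle with a green cap, 60 mm across, 190 mm tall.
- water_bottle: Bystander: clear bottle with a blue cap, 54 mm across, 140 mm tall.
- mug: Bystander: blue mug, 80 mm across, 90 mm tall.
- sanding_block: Bystander: cork sanding block 95 x 60 x 28 mm.

How it is judged:
By the outcome, as a careful person would: the job done as asked, in the order asked, and still so for the second after the job is handed in, with the robot touching nothing.
Of slat1, slat2, slat3, slat4 only 2 to 4 are there at a start; the rules pass over those that are not, and their reading is None.
At some moment in a run one of slat1, slat2, slat3, slat4, brush may be knocked a few centimetres aside while the robot is not near it.
Once in a run the grip may slacken for a moment while it holds something.
It also fails if it takes over 210 s, if anything falls off the work surface, if the arm or the gripper's body presses on something with over 40 N, if the wrist force passes 120 N, or if a joint passes its speed limit or range.

## Working session

There is one attempt and no reset: what is moved stays moved. The work goes in short steps, Python scripts to look and compute and a tool call to move; the robot and the scene stay as the last step left them, time stands still between calls to the robot, and variables do not carry over. Pictures are saved under pics/ and viewed, at most 19 in all, crops included, and the job is handed in when it is done.

Besides the shell and the picture viewer there is one more tool, called after "Request:" as name(argument=value, ...), one argument or row to a line, values as JSON. play_rows: Moves the arm, as the interface text tells. Its arguments: {"type":"object","properties":{"rows":{"type":"array","items":{"type":"array","items":{"type":"array","items":{"type":"number"}}}},"squeeze":{"type":"number"}},"required":["rows"]}

```bash
ls; mkdir -p pics; python3 - <<'E'
from plant import r
import cv2,numpy as np
print(r.get_state())
for n in("scene","top","wrist"):
    c=r.camera_info(n);print(n,c["fovy"],c["cx"],c["cy"],np.round(c["pose"],4).tolist())
    cv2.imwrite(f"pics/{n}0.png",r.capture(n)[:,:,::-1])
E
```

```text
pics
{'time_s': 0.0, 'joints': array([-5.08176187e+01,  2.05916790e+01,  6.36024755e-01, -1.94858270e-02,
       -7.01334488e+01, -1.65078099e+01]), 'qd': array([-0.06995973, -0.07220163,  0.02699013,  0.02167928,  0.07812554,
        0.08315615]), 'joint_torque': array([ 2.75791681e-03, -5.82715380e+01,  2.93055975e+01,  6.99669912e+00,
        7.02558857e-03, -1.46841026e-04]), 'tcp_pos': array([ 0.26002666, -0.62241444,  0.225639  ]), 'eef_rot': array([ 1.79909364e+02, -7.75767533e-03, -1.57332059e+02]), 'contact_force': array([ 0.97047937, -0.16172311,  0.72583843]), 'moment': array([ 0.01726196, -0.05720421,  0.00169459]), 'gripper_force': 0.0, 'gripper_width': 0.0876848781107486}
scene 57.08039039145502 327.57743097316217 243.69816907777144 [[-0.7985, 0.3412, -0.496, 1.0281], [0.6016, 0.4829, -0.6363, 0.5947], [0.0224, -0.8064, -0.5909, 0.6645], [0.0, 0.0, 0.0, 1.0]]
top 51.39352009956553 323.17820331823634 230.43505258436235 [[-0.0132, -0.9942, 0.1067, 0.4352], [-0.9993, 0.0168, 0.0327, -0.0266], [-0.0343, -0.1062, -0.9938, 1.0849], [0.0, 0.0, 0.0, 1.0]]
wrist 59.1280169840763 316.8430886877256 245.28607415323958 [[-0.386, 0.8853, 0.2592, 0.1899], [0.9225, 0.3703, 0.1092, -0.6517], [0.0008, 0.2813, -0.9596, 0.3851], [0.0, 0.0, 0.0, 1.0]]
```

View pics/top0.png

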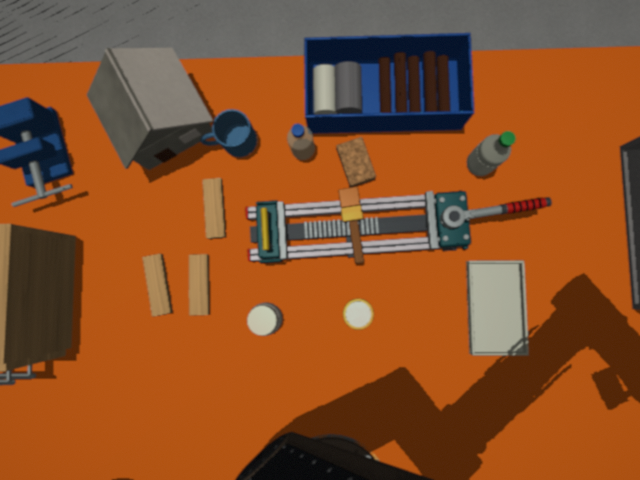

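View pics/scene0.png

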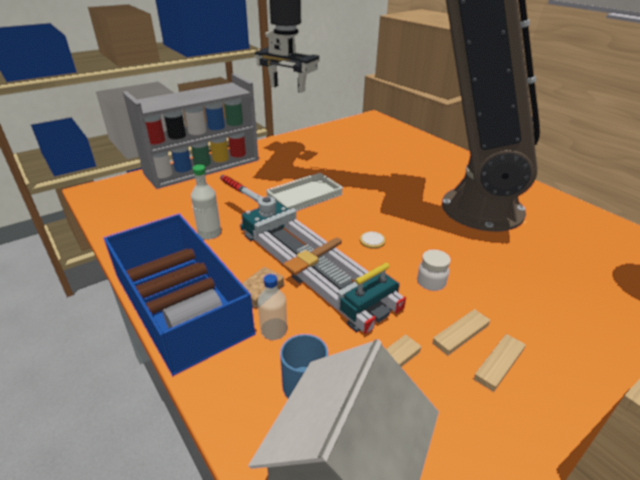

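The top view shows 3 slats at (213,208), (157,284) and (199,284). The brush lies across the rails at (352,225), the tray is at (497,308), the yellow bar at (266,230) and the wrench grip at (525,206). The scene view agrees, with one slat partly hidden.

```bash
cat > h.py <<'E'
import numpy as np,cv2,json
from plant import r
def ray(c,uv):
    f=240/np.tan(np.radians(c["fovy"]/2)); uv=np.atleast_2d(np.float64(uv))
    d=np.c_[(uv[:,0]-c["cx"])/f,(uv[:,1]-c["cy"])/f,np.ones(len(uv))]@c["pose"][:3,:3].T
    return c["pose"][:3,3],d
def plane(c,uv,z):
    o,d=ray(c,uv); return (o+d*((z-o[2])/d[:,2])[:,None])[:,:2]
def tri(c1,u1,c2,u2):
    (o1,d1),(o2,d2)=ray(c1,u1),ray(c2,u2); A=np.zeros((3,3));b=np.zeros(3)
    for o,d in((o1,d1[0]),(o2,d2[0])):
        d=d/np.linalg.norm(d);P=np.eye(3)-np.outer(d,d);A+=P;b+=P@o
    p=np.linalg.solve(A,b); m=np.cross(d1[0],d2[0]);m/=np.linalg.norm(m)
    return p,abs((o1-o2)@m)
def blobs(img,lo,hi,amin=60,k=0):
    m=cv2.inRange(cv2.cvtColor(img,cv2.COLOR_RGB2HSV),lo,hi)
    if k:m=cv2.morphologyEx(m,cv2.MORPH_OPEN,np.ones((k,k)))
    cs,_=cv2.findContours(m,cv2.RETR_EXTERNAL,cv2.CHAIN_APPROX_NONE)
    return sorted([c for c in cs if cv2.contourArea(c)>amin],key=lambda c:-cv2.contourArea(c))
def go(x=None,y=None,z=None,yaw=None):
    """deltas in row units from the measured pose"""
    s=r.get_state();p=s["tcp_pos"];w=s["eef_rot"][2];a=np.radians(w)
    t=np.array([p[i] if v is None else v for i,v in enumerate((x,y,z))])-p
    dy=0 if yaw is None else (yaw-w+90)%180-90
    return np.round([(t[0]*np.cos(a)+t[1]*np.sin(a))/.5,(t[0]*np.sin(a)-t[1]*np.cos(a))/.5,-t[2]/.5,-np.radians(dy)/1.5],4)
E
python3 - <<'E'
from h import *
for n in("top","scene"):
    im=cv2.imread(f"pics/{n}0.png")[:,:,::-1];hsv=cv2.cvtColor(im,cv2.COLOR_RGB2HSV)
    pts=dict(top=dict(slat=(213,208),slat2=(199,284),brushH=(357,243),ferr=(351,212),bris=(350,196),yel=(266,230),red=(525,206),tray=(497,308),table=(400,330),rail=(390,206)),scene=dict(slat=(461,331),slat2=(500,361),slat3=(403,352),brushH=(328,246),yel=(373,273),red=(233,184)))[n]
    for k,p in pts.items(): print(n,k,hsv[p[1],p[0]])
E
```

```text
top slat [ 17 125 176]
top slat2 [ 17 126 172]
top brushH [ 14 163 117]
top ferr [ 22 167 196]
top bris [ 13 166 180]
top yel [ 24 205 147]
top red [  1 220 140]
top tray [ 32  27 172]
top table [ 12 227 183]
top rail [175   9 179]
scene slat [ 18  89 210]
scene slat2 [ 18  89 209]
scene slat3 [ 18  89 209]
scene brushH [ 14 134 156]
scene yel [ 25 176 199]
scene red [  0 194 146]
```

View pics/wrist0.png

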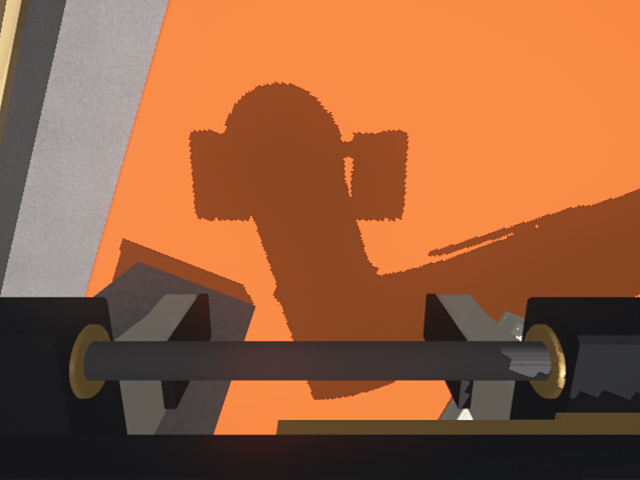

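The wrist view shows only bare table, the arm's shadow and the fingers in the lower third. Next I measure from the top and scene views.

```bash
python3 - <<'E'
from h import *
T,S=r.camera_info("top"),r.camera_info("scene")
t=cv2.imread("pics/top0.png")[:,:,::-1];s=cv2.imread("pics/scene0.png")[:,:,::-1]
def rect(c,z):
    q=plane(T,c.reshape(-1,2),z);(m,wh,a)=cv2.minAreaRect((q*1000).astype(np.float32))
    if wh[0]<wh[1]: wh=wh[::-1];a+=90
    return np.round(m,1),np.round(wh,1),round((a+90)%180-90,1)
cen=lambda c:np.array([cv2.moments(c)[k] for k in("m10","m01")])/cv2.moments(c)["m00"]
def show(name,img,lo,hi,z=None,win=None,amin=60,k=0):
    for c in blobs(img,lo,hi,amin,k)[:7]:
        p=cen(c)
        if win and not(win[0]<p[0]<win[2] and win[1]<p[1]<win[3]):continue
        print(name,np.round(p,1),cv2.contourArea(c),rect(c,z) if z is not None else "")
show("slatT",t,(14,90,110),(21,150,230),.018,(100,150,260,340))
show("slatS",s,(15,60,150),(22,120,235),None,(360,300,560,420))
show("yelT",t,(22,150,90),(30,255,255),.111,(230,180,300,280),20)
show("yelS",s,(22,120,120),(30,255,255),None,(330,250,420,300),20)
show("redT",t,(0,180,70),(6,255,220),.09,(490,180,570,230),20)
show("redT2",t,(174,180,70),(180,255,220),.09,(490,180,570,230),20)
show("redS",s,(0,160,70),(6,255,220),None,(200,160,270,210),20)
show("trayT",t,(0,0,90),(60,70,255),.026,(460,250,540,360),300)
show("brushT",t,(12,140,80),(15,190,150),.054,(330,200,380,280),20)
show("bristT",t,(11,140,150),(16,185,200),.054,(330,170,380,220),20)
show("ferrT",t,(18,140,150),(24,220,255),.054,(330,190,380,230),20)
show("railT",t,(0,0,130),(180,45,255),.04,(250,180,460,270),100)
show("tealT",t,(80,60,20),(100,255,140),.06,(240,180,480,270),100)
cv2.imwrite("pics/crop.png",cv2.resize(t[170:280,230:570][:,:,::-1],None,fx=2.3,fy=2.3,interpolation=cv2.INTER_CUBIC))
cv2.imwrite("pics/crops.png",cv2.resize(s[165:345,210:430][:,:,::-1],None,fx=3,fy=3,interpolation=cv2.INTER_CUBIC))
E
```

```text
slatT [197.9 284.6] 1014.0 (array([438. , 278.8]), array([126.9,  39. ]), 0.9)
slatT [156.1 284.7] 1002.5 (array([439.1, 369.8]), array([128.7,  39. ]), 10.8)
slatT [213.2 207.9] 977.5 (array([603.4, 247.7]), array([131.1,  40.4]), 3.3)
slatS [500.1 360.2] 1165.0 
slatS [461.2 329.7] 935.0 
slatS [402.7 348.8] 504.5 
yelT [264.6 228.4] 199.0 (array([545.8, 121. ]), array([82. , 11.7]), 3.0)
yelS [372.  273.2] 168.5 
redT [525.6 204.8] 282.5 (array([ 586.2, -399.2]), array([76.8, 19.3]), -82.2)
redS [231.2 182.3] 94.5 
trayT [495.4 306.2] 4718.5 (array([ 381.9, -351.9]), array([193.4, 117.5]), -1.2)
brushT [356.1 242. ] 286.0 (array([521.9, -60.4]), array([87.9, 17.4]), 7.6)
bristT [348.7 196.7] 284.0 (array([616. , -48.9]), array([41.9, 36.6]), -81.5)
ferrT [351.3 212.9] 225.5 (array([582.1, -51.6]), array([42.1, 27.3]), -81.5)
railT [454.3 215.8] 298.0 (array([ 575.9, -269.1]), array([49.6, 39.9]), -52.4)
railT [431.7 219.8] 260.0 (array([ 567.1, -221.4]), array([117.1,  14.3]), 2.7)
tealT [267.4 231.6] 1096.5 (array([544.8, 123.7]), array([125.1,  44.3]), 4.4)
tealT [450.7 221.3] 959.0 (array([ 561.4, -258.1]), array([116.3,  63.7]), 3.0)
```

View pics/crop.png

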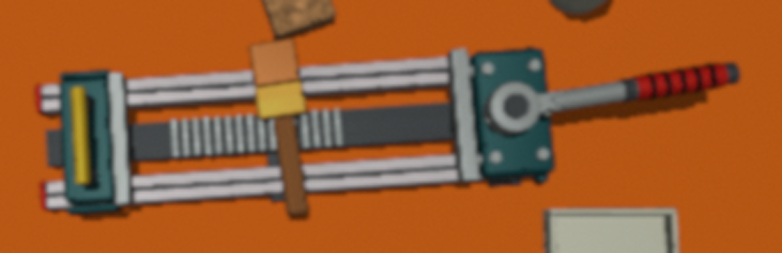

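View pics/crops.png

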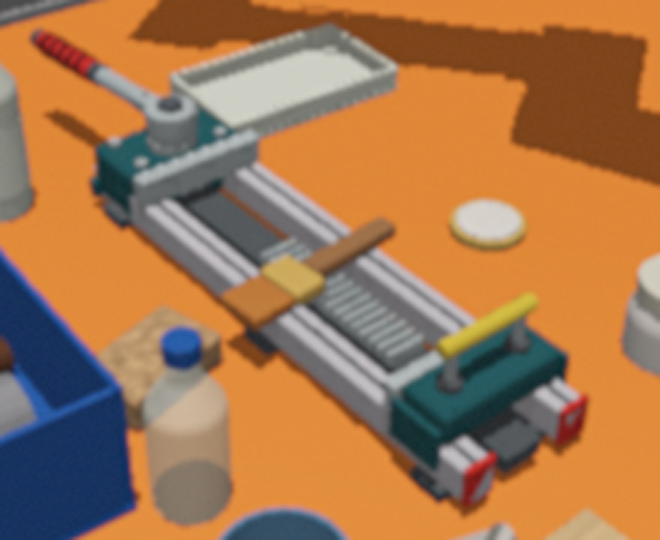

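The brush lies across the rails about midway, its handle towards the robot. The carriage sits near the rails' far end with its yellow bar at crop (80,135), and the wrench ring is at crop (515,105). Next: cross-check heights by triangulation and plan the first look from above the clamp.

```bash
python3 - <<'E'
from h import *
T,S=r.camera_info("top"),r.camera_info("scene")
for n,a,b in(("bar",(264.6,228.4),(372,273.2)),("red",(525.6,204.8),(231.2,182.3)),("slat438,279",(197.9,284.6),(461.2,329.7)),("slat439,370",(156.1,284.7),(500.1,360.2)),
 ("ring",(230+515/2.3,170+105/2.3),(210+171/3,165+105/3)),("ferrule",(351.3,212.9),(210+293/3,165+277/3))):
    p,e=tri(T,a,S,b);print(n,np.round(p*1000),round(e*1000,1))
print(go(z=.34),go(.55,-.06,.34,-173))
E
```

```text
bar [546. 122. 105.] 0.0
red [ 588. -399.   88.] 2.1
slat438,279 [438. 279.  14.] 2.1
slat439,370 [439. 371.  13.] 1.6
ring [ 565. -253.   97.] 2.8
ferrule [581. -51.  51.] 1.8
[-0.      0.     -0.2282 -0.    ] [-0.9687  0.8146 -0.2282  0.1824]
```

Request:
play_rows(
  rows=[
    [[0,0,0,-0.07,0],[0,-0.04,0.03,-0.15,0],[0,-0.1,0.085,-0.2,0],[0,-0.16,0.135,-0.228,0],[0,-0.22,0.185,-0.228,0],[0,-0.28,0.235,-0.228,0],[0,-0.34,0.285,-0.228,0],[0,-0.4,0.335,-0.228,0]],
  ],
)

```text
time_s: 0.82
tcp_pos: [0.3805, -0.3892, 0.3406]
eef_rot: [-180.0, 0.0, -157.3]
contact_force: [1.0, 0.1, 0.0]
gripper_width: 0.0871
gripper_force: 0.0
```

Request:
play_rows(
  rows=[
    [[0,-0.06,0.05,0,0.02],[0,-0.13,0.11,0,0.05],[0,-0.2,0.17,0,0.08],[0,-0.27,0.23,0,0.11],[0,-0.34,0.29,0,0.14],[0,-0.42,0.36,0,0.16],[0,-0.5,0.42,0,0.18],[0,-0.55,0.46,0,0.182]],
  ],
)

```text
time_s: 1.48
tcp_pos: [0.5321, -0.0952, 0.3408]
eef_rot: [180.0, 0.0, -173.1]
contact_force: [1.0, -0.6, -0.5]
gripper_width: 0.0877
gripper_force: 0.0
```

Request:
play_rows(
  rows=[
    [[0,0,0.01,0,0],[0,0,0.02,0,0],[0,0,0.02,0,0],[0,0,0.02,0,0],[0,0,0.02,0,0],[0,0,0.02,0,0],[0,0,0.02,0,0],[0,0,0.02,0,0]],
  ],
)

```text
time_s: 2.15
tcp_pos: [0.5304, -0.0881, 0.3407]
eef_rot: [180.0, 0.0, -173.0]
contact_force: [-0.2, -0.1, 0.3]
gripper_width: 0.0875
gripper_force: 0.0
```

```bash
python3 - <<'E'
from h import *
s=r.get_state();print(s["tcp_pos"],s["eef_rot"],s["time_s"])
c=r.camera_info("wrist");im=r.capture("wrist");cv2.imwrite("pics/w1.png",im[:,:,::-1])
np.savez("w1.npz",**c)
E
```

```text
[ 0.53039032 -0.08806691  0.34071403] [ 1.79997299e+02  1.60928591e-02 -1.73029222e+02] 2.15
```

View pics/w1.png

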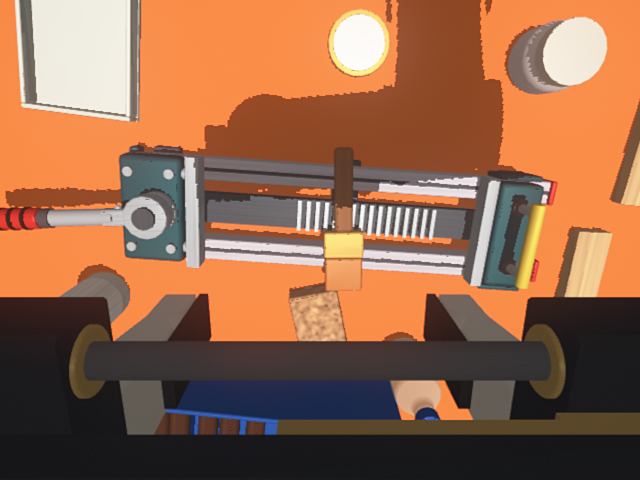

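The wrist view shows the whole clamp: jaw right edge near (202,212), carriage face left edge near (472,230), brush handle at (343,185), ferrule at (343,245), head teal at (153,207) and the bar at (531,247).

```bash
python3 - <<'E'
from h import *
im=cv2.imread("pics/w1.png")[:,:,::-1];W=dict(np.load("w1.npz"))
def P(n,uv,z): print(n,np.round(plane(W,uv,z)*1000,1).tolist())
def R(n,lo,hi,z,win,amin=30):
    m=im.copy();k=np.zeros(im.shape[:2],bool);k[win[1]:win[3],win[0]:win[2]]=1;m[~k]=0
    for c in blobs(m,lo,hi,amin)[:3]:
        q=plane(W,c.reshape(-1,2),z)*1000;a=cv2.minAreaRect(q.astype(np.float32));print(n,np.round(a[0],1),np.round(a[1],1),round(a[2],1))
R("headteal",(75,40,20),(105,255,160),.06,(100,130,200,280),300)
R("carr teal",(75,40,20),(105,255,160),.07,(470,160,560,300),300)
R("yel",(22,120,90),(31,255,255),.111,(500,170,560,300))
R("ferrule",(20,100,120),(30,255,255),.054,(315,215,375,270))
R("handle",(5,80,30),(16,220,150),.054,(325,140,360,240))
R("brist",(10,100,160),(18,200,255),.054,(320,255,365,292))
P("jaw face",[(204,157),(200,266)],.066);P("carr face",[(480,177),(463,284)],.066)
g=cv2.cvtColor(im,cv2.COLOR_RGB2GRAY)
print("teeth row 220:",g[220,290:445].tolist())
print("across col 250 rows150-275:",g[150:275,250].tolist())
E
```

```text
headteal [ 565.7 -259.2] [107.8  63. ] 3.0
carr teal [548.8 119.1] [113.   41.8] 1.1
yel [545.8 121.8] [82.6  9.8] 0.8
ferrule [581.1 -52.6] [25.2 40.4] 7.0
handle [518.3 -62.3] [97.4 37. ] 7.3
brist [613.8 -49.2] [42.9 50. ] 7.0
jaw face [[503.3, -206.1], [620.1, -204.9]]
carr face [[489.0, 74.5], [605.8, 82.9]]
teeth row 220: [111, 110, 109, 109, 109, 103, 94, 216, 243, 242, 209, 137, 107, 109, 103, 96, 218, 245, 244, 209, 136, 108, 109, 99, 107, 225, 246, 245, 211, 139, 110, 111, 75, 104, 229, 247, 246, 201, 128, 112, 114, 81, 86, 147, 118, 98, 117, 130, 138, 140, 139, 139, 137, 135, 134, 135, 135, 136, 138, 136, 126, 115, 156, 238, 199, 128, 116, 115, 91, 149, 236, 246, 247, 200, 128, 117, 115, 93, 159, 236, 246, 247, 188, 116, 114, 114, 96, 161, 235, 244, 246, 186, 114, 111, 81, 83, 184, 239, 244, 243, 178, 112, 110, 85, 85, 184, 237, 242, 241, 177, 111, 101, 84, 88, 181, 235, 240, 230, 159, 108, 78, 73, 90, 181, 234, 238, 229, 158, 109, 81, 76, 90, 188, 234, 237, 227, 157, 82, 61, 75, 91, 185, 231, 235, 222, 152, 105, 106, 107, 107, 108, 107, 107, 108, 108]
across col 250 rows150-275: [89, 90, 89, 88, 88, 90, 88, 89, 91, 94, 98, 108, 113, 113, 111, 110, 109, 111, 113, 109, 77, 52, 52, 66, 101, 111, 109, 109, 111, 111, 111, 111, 101, 88, 89, 89, 89, 89, 89, 89, 90, 91, 89, 74, 47, 62, 94, 95, 95, 94, 94, 105, 108, 107, 104, 106, 106, 106, 105, 108, 108, 106, 105, 106, 106, 103, 103, 105, 105, 105, 103, 103, 104, 102, 122, 162, 169, 167, 168, 170, 162, 96, 91, 93, 94, 96, 98, 98, 98, 97, 96, 125, 197, 230, 231, 228, 225, 227, 231, 229, 176, 105, 99, 141, 220, 227, 225, 225, 227, 228, 225, 187, 166, 167, 167, 167, 168, 167, 167, 167, 168, 167, 167, 168, 167]
```

```bash
python3 - <<'E'
from h import *
W=dict(np.load("w1.npz"))
a=np.radians(3.0);X=np.array([np.cos(a),np.sin(a)]);Y=np.array([-X[1],X[0]])
q=plane(W,[(297,220),(429.5,220),(435,220),(250,201),(250,224),(250,231),(250,241.5),(250,261.5),(250,161),(250,183)],.036)*1000
q[5:]=plane(W,[(250,231),(250,241.5),(250,261.5),(250,161),(250,183)],.04)*1000
O=np.array([565.7,-259.2])+207*Y
print("O from head",O)
for p in q: print(np.round(p,1),"clamp",np.round([(p-O)@X,(p-O)@Y],1))
print("bar",(np.array([545.8,121.8])-O)@np.c_[X,Y],"jaw",(np.array([561.7,-205.5])-O)@np.c_[X,Y])
E
```

```text
O from head [554.86645706 -52.48368631]
[ 563.5 -106.6] clamp [  5.8 -54.5]
[545.3  41.1] clamp [-4.7 94. ]
[544.5  47.3] clamp [ -5.1 100.2]
[ 548.4 -160.7] clamp [ -12.1 -107.7]
[ 574.5 -158.6] clamp [  14.1 -107. ]
[ 581.6 -157.5] clamp [  21.2 -106.2]
[ 593.8 -156.5] clamp [  33.4 -105.9]
[ 617.6 -154.7] clamp [  57.3 -105.3]
[ 504.4 -163.5] clamp [ -56.3 -108.2]
[ 527.8 -161.7] clamp [ -32.7 -107.6]
bar [6.72715869e-02 1.74519338e+02] jaw [  -1.18407729 -153.16425016]
```

```bash
python3 - <<'E'
from h import *
print(go(.5525,-.0564,.041,-173))
E
```

```text
[-5.140e-02  5.730e-02  5.993e-01 -2.000e-04]
```

Request:
play_rows(
  rows=[
    [[0,-0.01,0.01,0.06,0],[0,-0.03,0.03,0.12,0],[0,-0.05,0.05,0.2,0],[0,-0.051,0.057,0.28,0],[0,-0.051,0.057,0.36,0],[0,-0.051,0.057,0.43,0],[0,-0.051,0.057,0.49,0],[0,-0.051,0.057,0.52,0]],
  ],
)

```text
time_s: 2.87
tcp_pos: [0.5501, -0.0565, 0.0766]
eef_rot: [180.0, -0.3, -173.0]
contact_force: [-0.3, -0.0, -0.1]
gripper_width: 0.0876
gripper_force: 0.0
```

Request:
play_rows(
  rows=[
    [[0,0,0,0.02,0],[0,0,0,0.04,0],[0,0,0,0.06,0],[0,0,0,0.072,0],[0,0,0,0.079,0],[0,0,0,0.079,0],[0,0,0,0.079,0],[0,0,0,0.079,0]],
  ],
)

```text
time_s: 3.53
tcp_pos: [0.553, -0.0559, 0.0418]
eef_rot: [180.0, 0.1, -173.0]
contact_force: [0.3, 0.2, -0.0]
gripper_width: 0.0874
gripper_force: 0.0
```

Request:
play_rows(
  rows=[
    [[1,0,0,0,0],[1,0,0,0,0],[1,0,0,0,0],[1,0,0,0,0],[1,0,0,0,0],[1,0,0,0,0],[1,0,0,0,0],[1,0,0,0,0]],
  ],
  squeeze=25,
)

```text
time_s: 4.2
tcp_pos: [0.5524, -0.056, 0.041]
eef_rot: [-180.0, -0.0, -173.0]
contact_force: [0.8, 0.3, -0.5]
gripper_width: 0.0397
gripper_force: 0.0
```

```bash
python3 - <<'E'
from h import *
print(go(z=.16),go(.395,-.352,.16,-1.2))
E
```

```text
[-0.      0.     -0.2379 -0.    ] [ 0.3849 -0.549  -0.2379  0.0958]
```

Request:
play_rows(
  rows=[
    [[1,0,0,0,0],[1,0,0,0,0],[1,0,0,0,0],[1,0,0,0,0],[1,0,0,0,0],[1,0,0,-0.01,0],[1,0,0,-0.03,0],[1,0,0,-0.06,0]],
  ],
)

```text
time_s: 4.87
tcp_pos: [0.5516, -0.0561, 0.0709]
eef_rot: [-180.0, -0.1, -173.0]
contact_force: [0.5, -0.2, -0.4]
gripper_width: 0.02
gripper_force: 25.0
```

Request:
play_rows(
  rows=[
    [[1,0,0,-0.04,0],[1,0,0,-0.09,0],[1,0,0,-0.14,0],[1,0.02,-0.02,-0.18,0],[1,0.05,-0.06,-0.18,0],[1,0.09,-0.11,-0.18,0.01],[1,0.13,-0.16,-0.18,0.02],[1,0.17,-0.21,-0.18,0.03]],
  ],
)

```text
time_s: 5.53
tcp_pos: [0.4801, -0.1714, 0.1623]
eef_rot: [-180.0, 0.1, -175.5]
contact_force: [1.0, -0.5, -0.8]
gripper_width: 0.0198
gripper_force: 25.0
```

```bash
python3 - <<'E'
from h import *
s=r.get_state();print(s["gripper_width"],s["gripper_force"]);print(go(.379,-.352,.06,-1.2))
E
```

```text
0.01975915487672984 24.989227652549744
[ 0.2298 -0.3444  0.2046  0.0659]
```

Request:
play_rows(
  rows=[
    [[1,0.04,-0.06,0,0.01],[1,0.08,-0.12,0,0.02],[1,0.12,-0.18,0,0.04],[1,0.16,-0.24,0,0.06],[1,0.2,-0.3,0,0.066],[1,0.23,-0.344,0.04,0.066],[1,0.23,-0.344,0.1,0.066],[1,0.23,-0.344,0.16,0.066]],
  ],
)

```text
time_s: 6.2
tcp_pos: [0.3795, -0.3528, 0.082]
eef_rot: [-179.9, 0.2, 178.6]
contact_force: [1.3, 0.3, -0.0]
gripper_width: 0.0197
gripper_force: 25.0
```

Request:
play_rows(
  rows=[
    [[1,0,0,0.02,0],[1,0,0,0.04,0],[1,0,0,0.045,0],[1,0,0,0.045,0],[1,0,0,0.045,0],[1,0,0,0.045,0],[1,0,0,0.045,0],[1,0,0,0.045,0]],
  ],
)

```text
time_s: 6.87
tcp_pos: [0.3802, -0.3511, 0.0594]
eef_rot: [-180.0, 0.1, 178.8]
contact_force: [-0.6, 0.1, -0.7]
gripper_width: 0.0198
gripper_force: 25.0
```

```bash
python3 - <<'E'
from h import *
s=r.get_state();print(s["gripper_width"],s["gripper_force"]);print(go(.379,-.352,.008,-1.2))
t=r.capture("top");s=r.capture("scene")
cv2.imwrite("pics/m1.png",np.hstack([cv2.resize(t[250:370,440:560],(400,400)),cv2.resize(s[150:240,240:360],(400,300))[:,:] if 0 else cv2.resize(s[120:240,240:360],(400,400))])[:,:,::-1])
E
```

```text
0.01983022054632304 24.98851329088211
[ 2.300e-03 -1.900e-03  1.027e-01  1.000e-04]
```

View pics/m1.png

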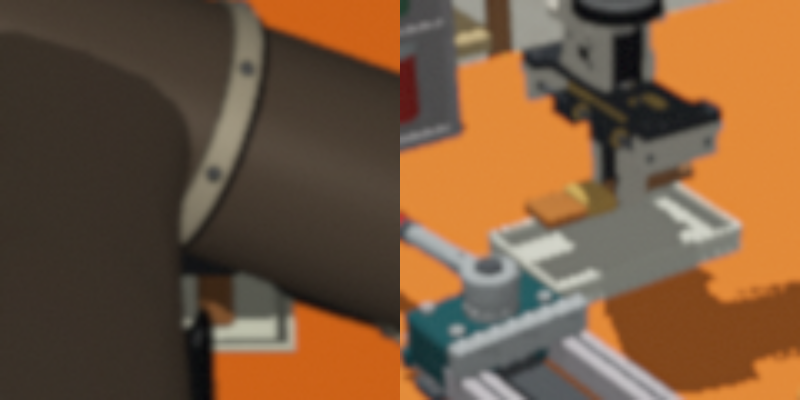

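The brush is held level above the tray, in line with it. I'm lowering and releasing it now.

Request:
play_rows(
  rows=[
    [[1,0,0,0.03,0],[1,0,0,0.06,0],[1,0,0,0.085,0],[1,0,0,0.098,0],[1,0,0,0.105,0],[1,0,0,0.105,0],[1,0,0,0.105,0],[1,0,0,0.105,0]],
  ],
)

```text
time_s: 7.63
tcp_pos: [0.38, -0.3512, 0.0065]
eef_rot: [-180.0, 0.0, 178.8]
contact_force: [0.5, -0.1, -0.7]
gripper_width: 0.0197
gripper_force: 25.0
```

Request:
play_rows(
  rows=[
    [[0.55,0,0,0,0],[0.55,0,0,0,0],[0.55,0,0,0,0],[0.55,0,0,0,0],[0.55,0,0,-0.03,0],[0.55,0,0,-0.1,0],[0.4,0,0,-0.17,0],[0.2,0,0,-0.25,0]],
  ],
)

```text
time_s: 8.3
tcp_pos: [0.3786, -0.3505, 0.1316]
eef_rot: [179.9, -0.1, 178.8]
contact_force: [1.9, -0.8, -0.5]
gripper_width: 0.048
gripper_force: 0.0
```

```bash
python3 - <<'E'
from h import *
print(go(z=.3),go(.42,.15,.3,-177))
E
```

```text
[ 0.      0.     -0.3369 -0.    ] [-0.0615  1.0026 -0.3369 -0.0491]
```

Request:
play_rows(
  rows=[
    [[0,0,0,-0.08,0],[0,0,0.02,-0.15,0],[0,0,0.05,-0.22,0],[0,-0.01,0.1,-0.28,0],[0,-0.03,0.15,-0.34,0],[0,-0.05,0.21,-0.39,0],[0,-0.07,0.28,-0.42,0],[0,-0.09,0.36,-0.42,0]],
  ],
)

```text
time_s: 8.97
tcp_pos: [0.4297, -0.1715, 0.3451]
eef_rot: [-179.9, 0.4, 178.7]
contact_force: [2.8, -0.1, 0.1]
gripper_width: 0.0877
gripper_force: 0.0
```

Request:
play_rows(
  rows=[
    [[0,-0.02,0.07,0,0],[0,-0.04,0.14,0,-0.01],[0,-0.06,0.21,0,-0.02],[0,-0.08,0.28,0,-0.03],[0,-0.1,0.35,0,-0.04],[0,-0.12,0.42,0,-0.05],[0,-0.14,0.49,0,-0.05],[0,-0.16,0.56,0,-0.05]],
  ],
)

```text
time_s: 9.63
tcp_pos: [0.5143, 0.1081, 0.3413]
eef_rot: [180.0, 0.0, -176.9]
contact_force: [0.9, -0.4, -0.0]
gripper_width: 0.0872
gripper_force: 0.0
```

Request:
play_rows(
  rows=[
    [[0,-0.02,0.06,0,0],[0,-0.04,0.12,0,0],[0,-0.06,0.18,0,0],[0,-0.07,0.24,0,0],[0,-0.07,0.27,0,0],[0,-0.07,0.28,0,0],[0,-0.07,0.28,0,0],[0,-0.07,0.28,0,0]],
  ],
)

```text
time_s: 10.3
tcp_pos: [0.5415, 0.2475, 0.3411]
eef_rot: [-180.0, -0.0, -176.9]
contact_force: [-1.1, -0.9, 0.3]
gripper_width: 0.0877
gripper_force: 0.0
```

```bash
cat > slats.py <<'E'
from h import *
s=r.get_state();print(np.round(s["tcp_pos"],4),np.round(s["eef_rot"],2),s["time_s"])
W=r.camera_info("wrist");im=r.capture("wrist");T=r.camera_info("top");t=r.capture("top")
import sys;cv2.imwrite(f"pics/{sys.argv[1]}.png",im[:,:,::-1]);cv2.imwrite(f"pics/{sys.argv[1]}t.png",t[:,:,::-1])
im=im.copy();im[296:]=0
def rects(C,img,lo,hi,z):
    out=[]
    for c in blobs(img,lo,hi,300):
        if cv2.contourArea(c)<300:continue
        q=(plane(C,c.reshape(-1,2),z)*1000).astype(np.float32);m,wh,a=cv2.minAreaRect(q)
        if wh[0]<wh[1]:wh=wh[::-1];a+=90
        if 80<wh[0]<160 and 25<wh[1]<60: print(np.round(m,1),np.round(wh,1),"ang",round((a+90)%180-90,1),"z",z)
print("wrist");rects(W,im,(14,60,110),(24,150,255),.018);print("top");rects(T,t,(14,90,110),(21,150,230),.018)
E
python3 slats.py w2
```

```text
[0.5415 0.2475 0.3411] [-1.7999e+02 -1.0000e-02 -1.7690e+02] 10.3
wrist
[438.7 369.7] [129.3  39.8] ang 10.7 z 0.018
[604.1 247.5] [129.   39.3] ang 4.4 z 0.018
[437.4 285.6] [129.   25.1] ang 1.7 z 0.018
top
[700.7 -63.8] [92.8 57.7] ang 17.9 z 0.018
[606.1 247.1] [125.7  40.4] ang 3.6 z 0.018
[446.2 371. ] [114.3  39. ] ang 11.0 z 0.018
```

View pics/w2.png

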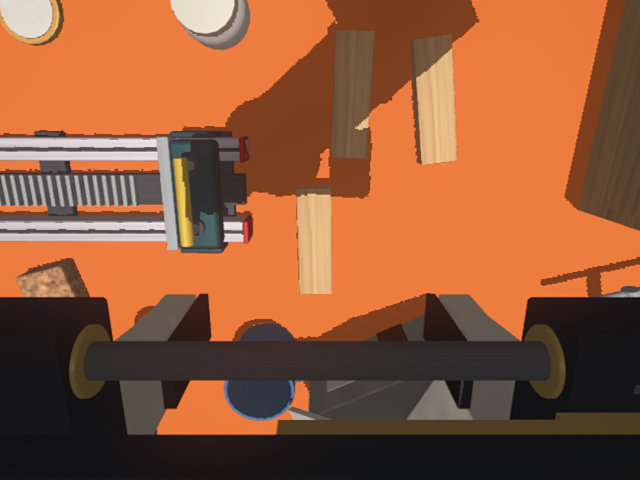

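Three slats: A at about (439,370) mm, B at about (604,248) and C at about (438,279). The wrist and top views agree at z = 18 mm, so that height is right. I'll pick C first.

```bash
python3 - <<'E'
from h import *
T=r.camera_info("top");print("mug rim",plane(T,(233,133),.09)*1000)
print(go(.438,.279,.005,1.2))
E
```

```text
mug rim [[747.34093305 189.54976501]]
[0.2037 0.0752 0.673  0.0214]
```

Request:
play_rows(
  rows=[
    [[0.27,0.04,0.015,0.04,0.005],[0.27,0.09,0.035,0.09,0.01],[0.27,0.14,0.055,0.14,0.021],[0.27,0.19,0.07,0.2,0.021],[0.27,0.204,0.075,0.27,0.021],[0.27,0.204,0.075,0.35,0.021],[0.27,0.204,0.075,0.43,0.021],[0.27,0.204,0.075,0.5,0.021]],
  ],
)

```text
time_s: 11.07
tcp_pos: [0.4376, 0.2788, 0.0901]
eef_rot: [179.9, 0.0, -178.8]
contact_force: [0.2, 1.3, 0.5]
gripper_width: 0.0638
gripper_force: 0.0
```

Request:
play_rows(
  rows=[
    [[0.27,0,0,0.05,0],[0.27,0,0,0.1,0],[0.27,0,0,0.135,0],[0.27,0,0,0.155,0],[0.27,0,0,0.168,0],[0.27,0,0,0.172,0],[1,0,0,0.172,0],[1,0,0,0.172,0]],
  ],
  squeeze=30,
)

```text
time_s: 11.73
tcp_pos: [0.4385, 0.2804, 0.0061]
eef_rot: [179.9, 0.1, -178.7]
contact_force: [0.1, 0.3, 0.6]
gripper_width: 0.0552
gripper_force: 0.0
```

Request:
play_rows(
  rows=[
    [[1,0,0,0,0],[1,0,0,0,0],[1,0,0,0,0],[1,0,0,0,0],[1,0,0,0,0],[1,0,0,0,0],[1,0,0,0,0],[1,0,0,0,0]],
  ],
)

```text
time_s: 12.4
tcp_pos: [0.4382, 0.2803, 0.0059]
eef_rot: [180.0, 0.0, -178.7]
contact_force: [-1.1, -1.2, 6.8]
gripper_width: 0.0395
gripper_force: 30.0
```

```bash
cat > cl.py <<'E'
from h import *
a=np.radians(3.0);X=np.array([np.cos(a),np.sin(a)]);Y=np.array([-X[1],X[0]]);O=np.array([.5549,-.0528])
def cw(x,y): return O+x*1e-3*X+y*1e-3*Y
E
python3 - <<'E'
from cl import *
print(cw(0,-85),go(z=.16),go(*cw(0,-85),.16,3))
E
```

```text
[ 0.55934856 -0.13768351] [-0.      0.     -0.3082 -0.    ] [-0.2232 -0.8412 -0.3082 -0.0198]
```

Request:
play_rows(
  rows=[
    [[1,0,0,-0.02,0],[1,0,0,-0.06,0],[1,0,0,-0.12,0],[1,0,0,-0.18,0],[1,0,0,-0.24,0],[1,-0.01,-0.04,-0.29,0],[1,-0.03,-0.1,-0.32,0],[1,-0.05,-0.17,-0.32,0]],
  ],
)

```text
time_s: 13.07
tcp_pos: [0.4666, 0.1967, 0.1697]
eef_rot: [179.8, 0.3, -178.5]
contact_force: [1.7, 0.9, -0.2]
gripper_width: 0.0396
gripper_force: 30.0
```

Request:
play_rows(
  rows=[
    [[1,-0.02,-0.07,0,0],[1,-0.04,-0.14,0,-0.005],[1,-0.06,-0.21,0,-0.01],[1,-0.08,-0.28,0,-0.015],[1,-0.1,-0.35,0,-0.02],[1,-0.12,-0.42,0,-0.02],[1,-0.14,-0.49,0,-0.02],[1,-0.16,-0.56,0,-0.02]],
  ],
)

```text
time_s: 13.73
tcp_pos: [0.551, -0.0845, 0.1659]
eef_rot: [180.0, 0.0, -177.0]
contact_force: [1.5, 0.0, -1.4]
gripper_width: 0.0401
gripper_force: 30.0
```

```bash
python3 - <<'E'
from cl import *
s=r.get_state();print(s["gripper_width"],s["gripper_force"],go(*cw(0,-85),.07,3))
E
```

```text
0.04014398042369036 30.001128315925598 [-0.0111 -0.1071  0.1917  0.    ]
```

Request:
play_rows(
  rows=[
    [[1,-0.005,-0.05,0,0],[1,-0.011,-0.09,0.02,0],[1,-0.011,-0.107,0.06,0],[1,-0.011,-0.107,0.11,0],[1,-0.011,-0.107,0.16,0],[1,-0.011,-0.107,0.19,0],[1,-0.011,-0.107,0.19,0],[1,-0.011,-0.107,0.19,0]],
  ],
)

```text
time_s: 14.4
tcp_pos: [0.5589, -0.136, 0.0701]
eef_rot: [-180.0, -0.1, -177.0]
contact_force: [0.2, 0.1, -0.2]
gripper_width: 0.0395
gripper_force: 30.0
```

```bash
python3 - <<'E'
from cl import *
s=r.get_state();print(s["contact_force"],s["gripper_force"],go(*cw(0,-85),.046,3))
E
```

```text
[ 0.18258079  0.11298428 -0.20402502] 29.999788999557495 [-0.0007 -0.0035  0.0482  0.    ]
```

Request:
play_rows(
  rows=[
    [[1,-0.001,-0.003,0.015,0],[1,-0.001,-0.003,0.03,0],[1,-0.001,-0.003,0.04,0],[1,-0.001,-0.003,0.048,0],[1,-0.001,-0.003,0.048,0],[1,-0.001,-0.003,0.048,0],[1,-0.001,-0.003,0.048,0],[1,-0.001,-0.003,0.048,0]],
  ],
)

```text
time_s: 15.07
tcp_pos: [0.56, -0.1373, 0.0461]
eef_rot: [180.0, 0.0, -177.0]
contact_force: [0.9, -0.3, -1.0]
gripper_width: 0.0397
gripper_force: 30.0
```

Request:
play_rows(
  rows=[
    [[0.44,0,0,0,0],[0.44,0,0,0,0],[0.44,0,0,0,0],[0.44,0,0,-0.01,0],[0.44,0,0,-0.05,0],[0.44,0,0,-0.12,0],[0.3,0,0.02,-0.2,0],[0.27,0,0.06,-0.26,0]],
  ],
)

```text
time_s: 15.73
tcp_pos: [0.5588, -0.1084, 0.1792]
eef_rot: [-180.0, 0.1, -177.1]
contact_force: [1.5, -0.6, 0.6]
gripper_width: 0.0572
gripper_force: 0.0
```

Request:
play_rows(
  rows=[
    [[0.27,0.01,0.07,-0.03,0],[0.27,0.02,0.14,-0.06,0],[0.27,0.03,0.21,-0.1,0],[0.27,0.04,0.28,-0.13,0],[0.27,0.05,0.35,-0.15,0],[0.27,0.06,0.42,-0.16,0],[0.27,0.07,0.49,-0.16,0],[0.27,0.08,0.56,-0.16,0]],
  ],
)

```text
time_s: 16.4
tcp_pos: [0.5032, 0.1719, 0.2574]
eef_rot: [179.9, 0.1, -177.0]
contact_force: [1.0, -0.4, 0.7]
gripper_width: 0.0638
gripper_force: 0.0
```

Request:
play_rows(
  rows=[
    [[0.27,0.02,0.06,0,0],[0.27,0.04,0.11,0,0],[0.27,0.05,0.16,0,0],[0.27,0.06,0.2,0,0],[0.27,0.06,0.21,0,0],[0.27,0.06,0.21,0,0],[0.27,0.06,0.21,0,0],[0.27,0.06,0.21,0,0]],
  ],
)

```text
time_s: 17.07
tcp_pos: [0.4684, 0.2727, 0.2562]
eef_rot: [-180.0, -0.0, -177.0]
contact_force: [-0.3, -0.6, 0.2]
gripper_width: 0.0639
gripper_force: 0.0
```

```bash
python3 slats.py w3; python3 -c "
from h import *
print(go(.4387,.3697,.006,10.7))"
```

```text
[0.4684 0.2727 0.2562] [-180.     -0.   -177.03] 17.0667
wrist
[438.6 369.8] [129.8  39.9] ang 10.8 z 0.018
top
[ 563.9 -140.6] [135.7  42.9] ang 3.1 z 0.018
[701. -64.] [92.1 57.7] ang 17.8 z 0.018
[603.5 246.7] [130.7  40.7] ang 4.3 z 0.018
[ 0.0497  0.1972  0.5004 -0.0904]
```

View pics/w3.png

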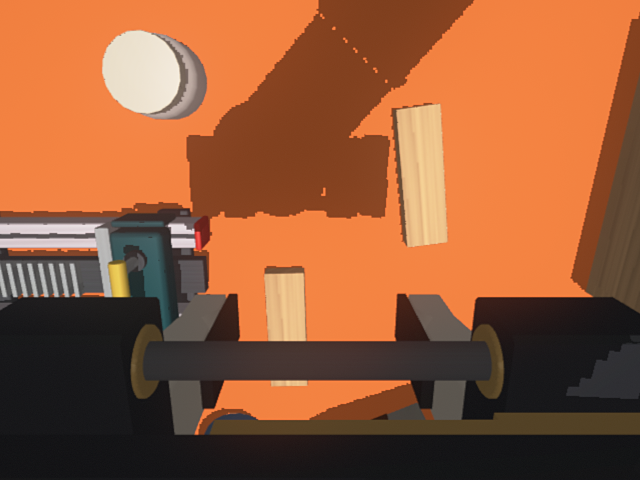

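Slat A is unmoved at pixel (421,175) and B is at (286,325). The top view shows the placed slat at 3.1° on the rails. Picking A.

Request:
play_rows(
  rows=[
    [[0.27,0.01,0.05,0.03,-0.02],[0.27,0.02,0.1,0.07,-0.04],[0.27,0.03,0.14,0.12,-0.06],[0.27,0.04,0.18,0.17,-0.08],[0.27,0.05,0.197,0.23,-0.09],[0.27,0.05,0.197,0.3,-0.091],[0.27,0.05,0.197,0.36,-0.091],[0.27,0.05,0.197,0.42,-0.091]],
  ],
)

```text
time_s: 17.83
tcp_pos: [0.4384, 0.3699, 0.0448]
eef_rot: [180.0, 0.0, -169.2]
contact_force: [-0.3, 0.1, -0.3]
gripper_width: 0.0641
gripper_force: 0.0
```

Request:
play_rows(
  rows=[
    [[0.27,0,0,0.03,0],[0.27,0,0,0.05,0],[0.27,0,0,0.07,0],[0.27,0,0,0.08,0],[0.27,0,0,0.08,0],[0.27,0,0,0.08,0],[1,0,0,0.08,0],[1,0,0,0.08,0]],
  ],
)

```text
time_s: 18.5
tcp_pos: [0.4386, 0.3712, 0.0071]
eef_rot: [179.9, 0.1, -169.2]
contact_force: [0.6, -0.2, 1.3]
gripper_width: 0.0556
gripper_force: 0.0
```

Request:
play_rows(
  rows=[
    [[1,0,0,0,0],[1,0,0,0,0],[1,0,0,0,0],[1,0,0,0,0],[1,0,0,0,0],[1,0,0,-0.02,0],[1,0,0,-0.06,0],[1,0,0,-0.12,0]],
  ],
)

```text
time_s: 19.17
tcp_pos: [0.4369, 0.3688, 0.0647]
eef_rot: [-179.8, -0.2, -169.2]
contact_force: [0.1, 0.8, -0.6]
gripper_width: 0.0396
gripper_force: 30.0
```

```bash
python3 - <<'E'
from cl import *
s=r.get_state();print(s["gripper_width"],s["gripper_force"],go(*cw(0,-15),.17,3))
E
```

```text
0.03961602649971342 29.999880194664 [-0.0699 -0.9022 -0.2107  0.0906]
```

Request:
play_rows(
  rows=[
    [[1,0,0,-0.06,0],[1,0,-0.02,-0.13,0],[1,0,-0.06,-0.18,0.01],[1,-0.01,-0.12,-0.21,0.03],[1,-0.02,-0.19,-0.21,0.05],[1,-0.02,-0.26,-0.21,0.07],[1,-0.03,-0.33,-0.21,0.09],[1,-0.03,-0.4,-0.21,0.091]],
  ],
)

```text
time_s: 19.83
tcp_pos: [0.4908, 0.1754, 0.1718]
eef_rot: [180.0, 0.0, -177.1]
contact_force: [1.6, -0.3, -0.0]
gripper_width: 0.0398
gripper_force: 30.0
```

```bash
python3 - <<'E'
from cl import *
print(go(*cw(0,-15),.17,3))
E
```

```text
[-0.1049 -0.4924  0.0035 -0.001 ]
```

Request:
play_rows(
  rows=[
    [[1,-0.015,-0.07,0,0],[1,-0.03,-0.14,0,0],[1,-0.045,-0.21,0,0],[1,-0.06,-0.28,0,0],[1,-0.075,-0.35,0,0],[1,-0.09,-0.42,0,0],[1,-0.1,-0.47,0,0],[1,-0.1,-0.48,0,0]],
  ],
)

```text
time_s: 20.5
tcp_pos: [0.5532, -0.0636, 0.1712]
eef_rot: [-180.0, -0.0, -177.2]
contact_force: [-0.1, -0.1, -0.5]
gripper_width: 0.0399
gripper_force: 30.0
```

Request:
play_rows(
  rows=[
    [[1,0,0,0.03,0],[1,0,0,0.07,0],[1,0,0,0.12,0],[1,0,0,0.16,0],[1,0,0,0.19,0],[1,0,0,0.19,0],[1,0,0,0.19,0],[1,0,0,0.19,0]],
  ],
)

```text
time_s: 21.17
tcp_pos: [0.5536, -0.06, 0.0772]
eef_rot: [-180.0, 0.1, -177.0]
contact_force: [-0.2, -0.1, -0.4]
gripper_width: 0.0395
gripper_force: 30.0
```

```bash
python3 - <<'E'
from cl import *
s=r.get_state();print(s["gripper_force"],go(*cw(0,-15),.0465,3))
E
```

```text
29.999821186065674 [-0.0033 -0.0158  0.0614  0.0003]
```

Request:
play_rows(
  rows=[
    [[1,-0.003,-0.016,0,0],[1,-0.003,-0.016,0.02,0],[1,-0.003,-0.016,0.035,0],[1,-0.003,-0.016,0.05,0],[1,-0.003,-0.016,0.06,0],[1,-0.003,-0.016,0.061,0],[1,-0.003,-0.016,0.061,0],[1,-0.003,-0.016,0.061,0]],
  ],
)

```text
time_s: 21.83
tcp_pos: [0.5545, -0.0682, 0.0456]
eef_rot: [-180.0, -0.0, -177.0]
contact_force: [-2.4, -0.2, 7.4]
gripper_width: 0.0392
gripper_force: 30.0
```

Request:
play_rows(
  rows=[
    [[0.44,0,0,0,0],[0.44,0,0,0,0],[0.44,0,0,0,0],[0.44,0,0,-0.01,0],[0.44,0,0,-0.05,0],[0.44,0,0,-0.12,0],[0.3,0,0,-0.2,0],[0.27,0,0.01,-0.28,0]],
  ],
)

```text
time_s: 22.5
tcp_pos: [0.5539, -0.0636, 0.1869]
eef_rot: [-180.0, -0.1, -177.0]
contact_force: [1.2, 0.3, 0.1]
gripper_width: 0.0573
gripper_force: 0.0
```

Request:
play_rows(
  rows=[
    [[0.27,0,0.05,-0.04,0],[0.27,0,0.12,-0.08,0],[0.27,-0.01,0.19,-0.12,0],[0.27,-0.02,0.26,-0.16,0],[0.27,-0.03,0.33,-0.2,0],[0.27,-0.04,0.4,-0.22,0],[0.27,-0.05,0.45,-0.22,0],[0.27,-0.05,0.45,-0.22,0]],
  ],
)

```text
time_s: 23.17
tcp_pos: [0.5684, 0.1672, 0.2961]
eef_rot: [179.9, 0.1, -176.8]
contact_force: [-0.5, -0.9, -0.4]
gripper_width: 0.064
gripper_force: 0.0
```

```bash
python3 slats.py w4; python3 -c "
from h import *
print(go(.6037,.2472,.007,4.2))"
```

```text
[0.5684 0.1672 0.2961] [ 1.7993e+02  8.0000e-02 -1.7682e+02] 23.1667
wrist
[560.8 -87.8] [141.8  53.2] ang 3.2 z 0.018
[603.5 247.4] [130.5  39.7] ang 4.2 z 0.018
[ 569.4 -141.5] [143.2  35.6] ang -8.7 z 0.018
top
[ 563.9 -141.3] [135.7  44.2] ang 3.2 z 0.018
[558.7 -69.5] [135.9  44. ] ang 3.5 z 0.018
[700.7 -64. ] [92.8 57.9] ang 17.8 z 0.018
[-0.0813  0.1623  0.5767 -0.0127]
```

Request:
play_rows(
  rows=[
    [[0.27,-0.02,0.04,0.03,-0.005],[0.27,-0.05,0.09,0.07,-0.012],[0.27,-0.07,0.14,0.12,-0.012],[0.27,-0.081,0.162,0.18,-0.012],[0.27,-0.081,0.163,0.26,-0.012],[0.27,-0.081,0.163,0.34,-0.012],[0.27,-0.081,0.163,0.42,-0.012],[0.27,-0.081,0.163,0.48,-0.012]],
  ],
)

```text
time_s: 23.93
tcp_pos: [0.6026, 0.2444, 0.0523]
eef_rot: [-179.9, -0.2, -176.1]
contact_force: [-0.9, 0.1, -0.0]
gripper_width: 0.0641
gripper_force: 0.0
```

Request:
play_rows(
  rows=[
    [[0.27,0,0,0.03,0],[0.27,0,0,0.06,0],[0.27,0,0,0.085,0],[0.27,0,0,0.097,0],[0.27,0,0,0.097,0],[0.27,0,0,0.097,0],[1,0,0,0.097,0],[1,0,0,0.097,0]],
  ],
)

```text
time_s: 24.6
tcp_pos: [0.6046, 0.2468, 0.0083]
eef_rot: [179.9, 0.1, -176.0]
contact_force: [0.1, 0.1, 0.9]
gripper_width: 0.0557
gripper_force: 0.0
```

Request:
play_rows(
  rows=[
    [[1,0,0,0,0],[1,0,0,0,0],[1,0,0,0,0],[1,0,0,0,0],[1,0,0,0,0],[1,0,0,-0.02,0],[1,0,0,-0.06,0],[1,0,0,-0.12,0]],
  ],
)

```text
time_s: 25.27
tcp_pos: [0.602, 0.2452, 0.0651]
eef_rot: [-179.8, -0.3, -176.0]
contact_force: [0.9, -0.7, -1.4]
gripper_width: 0.0395
gripper_force: 30.0
```

Request:
play_rows(
  rows=[
    [[1,0,0,-0.06,0],[1,0,0,-0.12,0],[1,0,0,-0.18,0],[1,0,0,-0.22,0.01],[1,0,0,-0.22,0.01],[1,0,0,-0.22,0.01],[1,0,0,-0.22,0.01],[1,0,0,-0.22,0.01]],
  ],
)

```text
time_s: 25.93
tcp_pos: [0.6032, 0.246, 0.1757]
eef_rot: [-179.9, -0.1, -176.8]
contact_force: [0.4, -0.3, -1.4]
gripper_width: 0.0395
gripper_force: 30.0
```

```bash
python3 - <<'E'
from cl import *
s=r.get_state();print(s["gripper_width"],s["gripper_force"],go(*cw(0,55),.17,3))
E
```

```text
0.03951480502353582 29.999662041664124 [ 0.129  -0.4813  0.0115  0.0019]
```

Request:
play_rows(
  rows=[
    [[1,0.015,-0.06,0,0],[1,0.034,-0.13,0,0],[1,0.053,-0.2,0,0],[1,0.072,-0.27,0,0],[1,0.091,-0.34,0,0],[1,0.11,-0.41,0,0],[1,0.125,-0.465,0,0],[1,0.129,-0.481,0.01,0]],
  ],
)

```text
time_s: 26.6
tcp_pos: [0.5513, -0.0007, 0.1718]
eef_rot: [-180.0, -0.1, -176.9]
contact_force: [-0.0, 1.3, -0.7]
gripper_width: 0.0396
gripper_force: 30.0
```

Request:
play_rows(
  rows=[
    [[1,0,0,0,0],[1,0,0,0.03,0],[1,0,0,0.08,0],[1,0,0,0.13,0],[1,0,0,0.17,0],[1,0,0,0.18,0],[1,0,0,0.18,0],[1,0,0,0.18,0]],
  ],
)

```text
time_s: 27.27
tcp_pos: [0.5533, 0.0032, 0.0823]
eef_rot: [-180.0, -0.0, -176.8]
contact_force: [-0.3, 0.9, -0.0]
gripper_width: 0.0394
gripper_force: 30.0
```

```bash
python3 - <<'E'
from cl import *
s=r.get_state();print(s["gripper_force"],go(*cw(0,55),.0475,3))
E
```

```text
29.999778270721436 [ 0.0027 -0.002   0.0695  0.0026]
```

Place, release, then retreat to a high view over the clamp.

Request:
play_rows(
  rows=[
    [[1,0.003,-0.002,0.015,0.002],[1,0.003,-0.002,0.03,0.002],[1,0.003,-0.002,0.045,0.002],[1,0.003,-0.002,0.06,0.002],[1,0.003,-0.002,0.068,0.002],[1,0.003,-0.002,0.069,0.002],[1,0.003,-0.002,0.069,0.002],[1,0.003,-0.002,0.069,0.002]],
  ],
)

```text
time_s: 27.93
tcp_pos: [0.5512, 0.0015, 0.0474]
eef_rot: [-180.0, -0.0, -177.0]
contact_force: [-1.1, 0.0, 1.4]
gripper_width: 0.0396
gripper_force: 30.0
```

Request:
play_rows(
  rows=[
    [[0.44,0,0,0,0],[0.44,0,0,0,0],[0.44,0,0,0,0],[0.44,0,0,-0.01,0],[0.44,0,0,-0.05,0],[0.44,0,0,-0.12,0],[0.3,0,0,-0.2,0],[0.27,0,0,-0.28,0]],
  ],
)

```text
time_s: 28.6
tcp_pos: [0.5508, 0.0014, 0.1892]
eef_rot: [-180.0, -0.1, -177.0]
contact_force: [1.4, 0.8, -0.4]
gripper_width: 0.0572
gripper_force: 0.0
```

Request:
play_rows(
  rows=[
    [[0,0,0,-0.07,0],[0,0,0,-0.14,0],[0,0,0,-0.2,0],[0,0,0,-0.24,0],[0,0,0,-0.26,0],[0,0,0,-0.26,0],[0,0,0,-0.26,0],[0,0,0,-0.26,0]],
  ],
)

```text
time_s: 29.27
tcp_pos: [0.5506, 0.0016, 0.3158]
eef_rot: [-180.0, -0.1, -177.0]
contact_force: [0.2, 0.6, 0.2]
gripper_width: 0.0876
gripper_force: 0.0
```

```bash
python3 - <<'E'
from cl import *
W=r.camera_info("wrist");im=r.capture("wrist");T=r.camera_info("top");t=r.capture("top");cv2.imwrite("pics/w5.png",im[:,:,::-1]);np.savez("w5.npz",**W)
im=im.copy();im[296:]=0
for n,C,I,lo,hi in(("w",W,im,(14,60,110),(24,150,255)),("t",T,t,(14,90,110),(21,150,230))):
  for c in blobs(I,lo,hi,300):
    q=(plane(C,c.reshape(-1,2),.058)-O)@np.c_[X,Y]*1000;m,wh,a=cv2.minAreaRect(q.astype(np.float32));print(n,np.round(m,1),np.round(wh,1),round(a,1))
for c in blobs(im,(22,120,90),(31,255,255),100): 
  q=(plane(W,c.reshape(-1,2),.111)-O)@np.c_[X,Y]*1000;m,wh,a=cv2.minAreaRect(q.astype(np.float32));print("yel",np.round(m,1),np.round(wh,1),round(a,1))
print(r.get_state()["tcp_pos"])
E
```

```text
w [  0.1 -82.9] [129.1  44. ] 0.0
w [ -0.9 -15.3] [129.1  40.9] 0.4
w [-1.  54.5] [ 39.9 129.1] 89.6
w [-162.2    5. ] [36.2 56.8] 0.0
t [ -0.6 -87.1] [ 39.1 129.5] 87.9
t [-184.3  736.6] [133.2  12.8] 0.3
yel [ -0.3 175.4] [82.1  9.9] 1.1
yel [-145.6   22.9] [ 9.3 35.8] 37.2
[0.55080235 0.00154921 0.31584503]
```

View pics/w5.png

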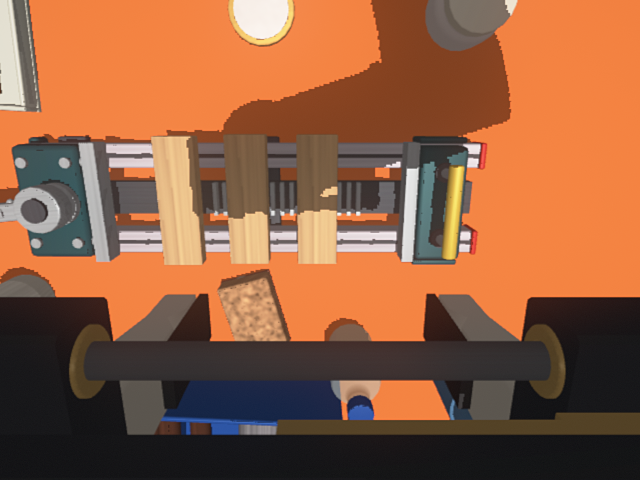

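All three slats lie on the rails, centred within 1 mm and square, at image (177,200), (248,200) and (318,200). The bar is at clamp y ≈ 175. Going to the bar.

```bash
python3 - <<'E'
from cl import *
print(cw(0,175),go(*cw(0,175),.14,3),go(z=.085))
E
```

```text
[0.54574121 0.12196017] [-2.500e-03  2.410e-01  3.517e-01 -1.000e-04] [-0.      0.      0.4617 -0.    ]
```

Request:
play_rows(
  rows=[
    [[0,0,0.06,0.03,0],[0,0,0.12,0.07,0],[0,-0.002,0.18,0.11,0],[0,-0.002,0.23,0.16,0],[0,-0.002,0.241,0.22,0],[0,-0.002,0.241,0.29,0],[0,-0.002,0.241,0.34,0],[0,-0.002,0.241,0.352,0]],
  ],
)

```text
time_s: 30.03
tcp_pos: [0.5429, 0.1209, 0.1361]
eef_rot: [-179.8, -0.5, -177.0]
contact_force: [-0.4, 0.1, -0.8]
gripper_width: 0.0881
gripper_force: 0.0
```

Request:
play_rows(
  rows=[
    [[0.3,0,0,0.02,0],[0.4,0,0,0.04,0],[0.5,0,0,0.06,0],[0.5,0,0,0.08,0],[0.5,0,0,0.1,0],[0.5,0,0,0.11,0],[0.5,0,0,0.11,0],[0.5,0,0,0.11,0]],
  ],
)

```text
time_s: 30.7
tcp_pos: [0.5462, 0.1219, 0.0865]
eef_rot: [-180.0, -0.0, -177.0]
contact_force: [-0.1, 0.5, 0.3]
gripper_width: 0.045
gripper_force: 0.0
```

```bash
python3 - <<'E'
from cl import *
s=r.get_state();print(s["contact_force"],go(*cw(0,175),.085,3))
E
```

```text
[-0.08362444  0.47605838  0.31831113] [ 0.0009  0.0001  0.003  -0.    ]
```

Request:
play_rows(
  rows=[
    [[1,0,0,0.003,0],[1,0,0,0.003,0],[1,0,0,0.003,0],[1,0,0,0.003,0],[1,0,0,0.003,0],[1,0,0,0.003,0],[1,0,0,0.003,0],[1,0,0,0.003,0]],
  ],
  squeeze=50,
)

```text
time_s: 31.37
tcp_pos: [0.5462, 0.1221, 0.0853]
eef_rot: [180.0, 0.0, -177.0]
contact_force: [-0.9, -0.8, 1.6]
gripper_width: 0.0115
gripper_force: 50.0
```

Request:
play_rows(
  rows=[
    [[1,0,0,-0.004,0],[1,0,0,-0.008,0],[1,0,0,-0.012,0],[1,0,0,-0.016,0],[1,0,0,-0.02,0],[1,0,0,-0.022,0],[1,0,0,-0.022,0],[1,0,0,-0.022,0]],
  ],
)

```text
time_s: 32.03
tcp_pos: [0.5461, 0.1221, 0.0959]
eef_rot: [180.0, -0.0, -177.0]
contact_force: [5.3, 0.5, -10.9]
gripper_width: 0.0115
gripper_force: 50.0
```

Request:
play_rows(
  rows=[
    [[1,0,-0.005,0,0],[1,0,-0.012,0,0],[1,0,-0.022,0,0],[1,0,-0.034,0,0],[1,0,-0.046,0,0],[1,0,-0.058,0,0],[1,0,-0.07,0,0],[1,0,-0.08,0,0]],
  ],
)

```text
time_s: 32.7
tcp_pos: [0.5483, 0.0813, 0.0961]
eef_rot: [180.0, 0.0, -177.0]
contact_force: [4.5, 3.0, -10.4]
gripper_width: 0.0111
gripper_force: 50.0
```

Request:
play_rows(
  rows=[
    [[1,0,-0.01,0,0],[1,0,-0.02,0,0],[1,0,-0.032,0,0],[1,0,-0.044,0,0],[1,0,-0.056,0,0],[1,0,-0.066,0,0],[1,0,-0.075,0,0],[1,0,-0.08,0,0]],
  ],
)

```text
time_s: 33.37
tcp_pos: [0.5503, 0.0415, 0.0961]
eef_rot: [-180.0, -0.0, -177.0]
contact_force: [3.2, 1.9, -10.6]
gripper_width: 0.0116
gripper_force: 50.0
```

```bash
python3 - <<'E'
from cl import *
s=r.get_state();print(s["contact_force"],s["gripper_force"],(s["tcp_pos"][:2]-O)@np.c_[X,Y]*1000,go(*cw(0,4)))
s=r.capture("scene");cv2.imwrite("pics/s6.png",cv2.resize(s[150:350,200:440],(720,600))[:,:,::-1])
E
```

```text
[  3.16208385   1.86912793 -10.572845  ] 49.99742031097412 [ 0.34432564 94.43432069] [ 0.0006 -0.1809 -0.     -0.    ]
```

View pics/s6.png

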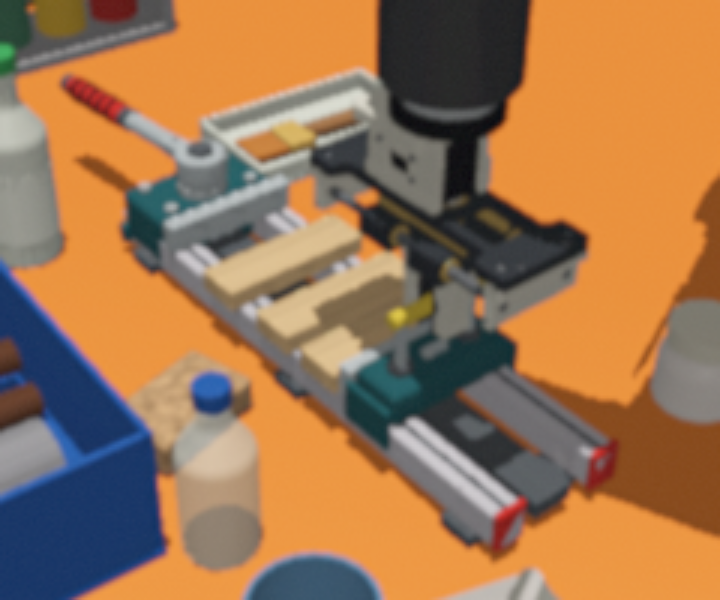

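The carriage is moving with the bar up, it has reached the second slat, and the brush lies in the tray. Continuing.

Request:
play_rows(
  rows=[
    [[1,0,-0.01,0,0],[1,0,-0.02,0,0],[1,0,-0.032,0,0],[1,0,-0.044,0,0],[1,0,-0.056,0,0],[1,0,-0.066,0,0],[1,0,-0.075,0,0],[1,0,-0.08,0,0]],
  ],
)

```text
time_s: 34.08
tcp_pos: [0.5524, 0.0015, 0.0961]
eef_rot: [-180.0, -0.0, -177.0]
contact_force: [4.2, 2.2, -10.5]
gripper_width: 0.0117
gripper_force: 50.0
```

Request:
play_rows(
  rows=[
    [[1,0,-0.01,0,0],[1,0,-0.02,0,0],[1,0,-0.03,0,0],[1,0,-0.04,0,0],[1,0,-0.05,0,0],[1,0,-0.06,0,0],[1,0,-0.07,0,0],[1,0,-0.076,0,0]],
  ],
)

```text
time_s: 34.75
tcp_pos: [0.5543, -0.0364, 0.096]
eef_rot: [-180.0, -0.0, -177.0]
contact_force: [3.0, 3.4, -11.4]
gripper_width: 0.0116
gripper_force: 50.0
```

```bash
python3 - <<'E'
from cl import *
s=r.get_state();print(s["contact_force"],s["gripper_force"],(s["tcp_pos"][:2]-O)@np.c_[X,Y]*1000,go(*cw(0,4)))
E
```

```text
[  2.98779538   3.40871186 -11.37873545] 49.997302293777466 [ 0.28568155 16.38961824] [ 0.0006 -0.0248 -0.     -0.    ]
```

Request:
play_rows(
  rows=[
    [[1,0,-0.005,0,0],[1,0,-0.01,0,0],[1,0,-0.015,0,0],[1,0,-0.02,0,0],[1,0,-0.025,0,0],[1,0,-0.025,0,0],[1,0,-0.025,0,0],[1,0,-0.025,0,0]],
  ],
)

```text
time_s: 35.42
tcp_pos: [0.555, -0.0487, 0.0961]
eef_rot: [-180.0, -0.0, -177.0]
contact_force: [4.2, -0.8, -9.9]
gripper_width: 0.0116
gripper_force: 50.0
```

Request:
play_rows(
  rows=[
    [[1,0,-0.001,0,0],[1,0,-0.002,0,0],[1,0,-0.003,0,0],[1,0,-0.004,0,0],[1,0,-0.004,0,0],[1,0,-0.004,0,0],[1,0,-0.004,0,0],[1,0,-0.004,0,0]],
  ],
)

```text
time_s: 36.08
tcp_pos: [0.5551, -0.0502, 0.096]
eef_rot: [180.0, -0.0, -177.0]
contact_force: [3.2, 3.5, -10.8]
gripper_width: 0.0121
gripper_force: 50.0
```

```bash
python3 - <<'E'
from cl import *
s=r.get_state();print(s["contact_force"],s["gripper_force"],(s["tcp_pos"][:2]-O)@np.c_[X,Y]*1000,go(*cw(0,4)))
E
```

```text
[  3.22551183   3.48714478 -10.84024991] 49.99717712402344 [0.31804678 2.6260531 ] [ 0.0006  0.0027 -0.     -0.    ]
```

Request:
play_rows(
  rows=[
    [[1,0,-0.001,0,0],[1,0,-0.002,0,0],[1,0,-0.002,0,0],[1,0,-0.002,0,0],[1,0,-0.002,0,0],[1,0,-0.002,0,0],[1,0,-0.002,0,0],[1,0,-0.002,0,0]],
  ],
)

```text
time_s: 36.75
tcp_pos: [0.5551, -0.0513, 0.0961]
eef_rot: [-180.0, -0.0, -177.0]
contact_force: [2.3, 2.6, -10.8]
gripper_width: 0.0117
gripper_force: 50.0
```

Request:
play_rows(
  rows=[
    [[1,0,-0.001,0,0],[1,0,-0.002,0,0],[1,0,-0.002,0,0],[1,0,-0.002,0,0],[1,0,-0.002,0,0],[1,0,-0.002,0,0],[1,0,-0.002,0,0],[1,0,-0.002,0,0]],
  ],
)

```text
time_s: 37.42
tcp_pos: [0.5552, -0.0522, 0.0961]
eef_rot: [-180.0, -0.0, -177.0]
contact_force: [2.6, 2.2, -10.4]
gripper_width: 0.0114
gripper_force: 50.0
```

Request:
play_rows(
  rows=[
    [[1,0,-0.001,0,0],[1,0,-0.002,0,0],[1,0,-0.002,0,0],[1,0,-0.002,0,0],[1,0,-0.002,0,0],[1,0,-0.002,0,0],[1,0,-0.002,0,0],[1,0,-0.002,0,0]],
  ],
)

```text
time_s: 38.08
tcp_pos: [0.5553, -0.0533, 0.0961]
eef_rot: [-180.0, -0.0, -177.0]
contact_force: [1.9, 2.1, -10.6]
gripper_width: 0.0112
gripper_force: 50.0
```

Request:
play_rows(
  rows=[
    [[1,0,-0.001,0,0],[1,0,-0.002,0,0],[1,0,-0.002,0,0],[1,0,-0.002,0,0],[1,0,-0.002,0,0],[1,0,-0.002,0,0],[1,0,-0.002,0,0],[1,0,-0.002,0,0]],
  ],
)

```text
time_s: 38.75
tcp_pos: [0.5553, -0.0542, 0.096]
eef_rot: [180.0, -0.0, -177.0]
contact_force: [1.1, 3.9, -10.2]
gripper_width: 0.0115
gripper_force: 50.0
```

Request:
play_rows(
  rows=[
    [[1,0,-0.001,0,0],[1,0,-0.002,0,0],[1,0,-0.002,0,0],[1,0,-0.002,0,0],[1,0,-0.002,0,0],[1,0,-0.002,0,0],[1,0,-0.002,0,0],[1,0,-0.002,0,0]],
  ],
)

```text
time_s: 39.42
tcp_pos: [0.5553, -0.0543, 0.0959]
eef_rot: [179.9, 0.0, -177.0]
contact_force: [0.5, 7.8, -10.6]
gripper_width: 0.0114
gripper_force: 50.0
```

```bash
python3 - <<'E'
from cl import *
W=r.camera_info("wrist");im=r.capture("wrist");cv2.imwrite("pics/w7.png",im[:,:,::-1])
s=r.capture("scene");cv2.imwrite("pics/s7.png",np.hstack([cv2.resize(s[190:330,270:410],(400,400)),cv2.resize(im,(400,300))[0:0] if 0 else cv2.resize(im,(400,400))])[:,:,::-1])
E
```

```text
(no output)
```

View pics/s7.png

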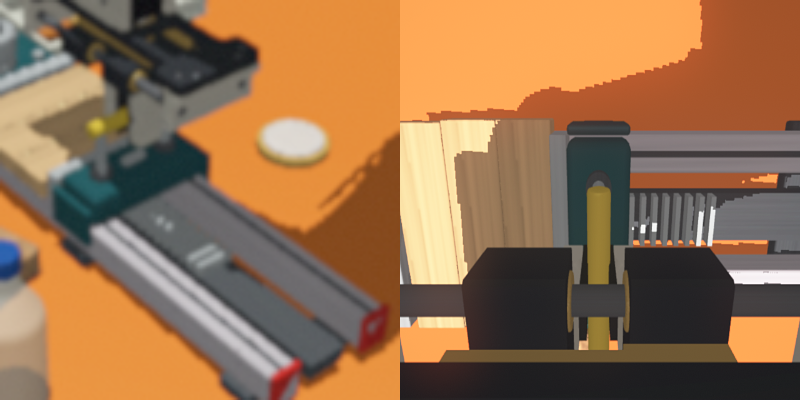

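Slats are together (pixels 400–550 in the wrist view) and the contact force has risen to 7.8 N, so the opening is 120 mm. Backing off 4 mm to the 124 mm notch.

Request:
play_rows(
  rows=[
    [[1,0,0.002,0,0],[1,0,0.004,0,0],[1,0,0.006,0,0],[1,0,0.008,0,0],[1,0,0.01,0,0],[1,0,0.01,0,0],[1,0,0.01,0,0],[1,0,0.01,0,0]],
  ],
)

```text
time_s: 40.18
tcp_pos: [0.5551, -0.0504, 0.096]
eef_rot: [-180.0, -0.0, -177.0]
contact_force: [2.5, -1.5, -11.4]
gripper_width: 0.0112
gripper_force: 50.0
```

Request:
play_rows(
  rows=[
    [[1,0,0.0005,0.003,0],[1,0,0.0005,0.006,0],[1,0,0.0005,0.009,0],[1,0,0.0005,0.01,0],[1,0,0.0005,0.01,0],[1,0,0.0005,0.01,0],[1,0,0.0005,0.01,0],[1,0,0.0005,0.01,0]],
  ],
)

```text
time_s: 40.85
tcp_pos: [0.5551, -0.05, 0.0911]
eef_rot: [-180.0, -0.0, -177.0]
contact_force: [2.0, -2.1, -9.1]
gripper_width: 0.0116
gripper_force: 50.0
```

Request:
play_rows(
  rows=[
    [[1,0,0,0.003,0],[1,0,0,0.006,0],[1,0,0,0.009,0],[1,0,0,0.011,0],[1,0,0,0.011,0],[1,0,0,0.011,0],[1,0,0,0.011,0],[1,0,0,0.011,0]],
  ],
)

```text
time_s: 41.52
tcp_pos: [0.5551, -0.05, 0.0856]
eef_rot: [-180.0, 0.0, -177.0]
contact_force: [0.0, -1.7, -7.3]
gripper_width: 0.0119
gripper_force: 50.0
```

Request:
play_rows(
  rows=[
    [[0.6,0,0,0.001,0],[0.6,0,0,0.001,0],[0.6,0,0,0.001,0],[0.6,0,0,0.001,0],[0.5,0,0,-0.02,0],[0.5,0,0,-0.06,0],[0.3,0,0,-0.12,0],[0.2,0,0,-0.18,0]],
  ],
)

```text
time_s: 42.18
tcp_pos: [0.5547, -0.0501, 0.1772]
eef_rot: [-180.0, -0.1, -177.0]
contact_force: [0.2, -0.4, 0.1]
gripper_width: 0.052
gripper_force: 0.0
```

Request:
play_rows(
  rows=[
    [[0,0,0.04,-0.06,0],[0,0,0.09,-0.12,0],[0,0,0.14,-0.17,0],[0,0,0.19,-0.21,0],[0,0,0.24,-0.25,0],[0,0,0.26,-0.28,0],[0,0,0.26,-0.28,0],[0,0,0.26,-0.28,0]],
  ],
)

```text
time_s: 42.85
tcp_pos: [0.5484, 0.0806, 0.3172]
eef_rot: [179.9, 0.1, -176.9]
contact_force: [0.9, -0.2, -1.2]
gripper_width: 0.0878
gripper_force: 0.0
```

```bash
python3 - <<'E'
from cl import *
st=r.get_state();print(np.round(st["tcp_pos"],4),np.round(st["joints"],1),np.round(st["eef_rot"],1))
T,S,W=[r.camera_info(n) for n in("top","scene","wrist")];t,s,w=[r.capture(n) for n in("top","scene","wrist")]
cv2.imwrite("pics/w8.png",w[:,:,::-1])
w=w.copy();w[296:]=0;w[:,:0]=0
cen=lambda c:np.array([cv2.moments(c)[k] for k in("m10","m01")])/cv2.moments(c)["m00"]
B={}
for n,C,I in(("t",T,t),("s",S,s),("w",W,w)):
  for c in blobs(I,(22,120,90),(31,255,255),60):
    p=cen(c);q=(plane(C,p,.105)[0]-O)@np.c_[X,Y]*1000
    if abs(q[0])<40 and -40<q[1]<60: print(n,p,q,cv2.contourArea(c));B[n]=p
K=dict(t=T,s=S,w=W);k=list(B)
for i in range(len(k)):
  for j in range(i): 
    p,e=tri(K[k[i]],B[k[i]],K[k[j]],B[k[j]]);print(k[i],k[j],p,((p[:2]-O)@np.c_[X,Y])*1000,e)
for c in blobs(w,(14,60,110),(24,150,255),300):
    q=(plane(W,c.reshape(-1,2),.058)-O)@np.c_[X,Y]*1000;m,wh,a=cv2.minAreaRect(q.astype(np.float32));print("slats",np.round(m,1),np.round(wh,1),round(a,1))
E
```

```text
[0.5484 0.0806 0.3172] [  28.6    6.4   -6.3    0.   -77.2 -115.5] [ 1.799e+02  1.000e-01 -1.769e+02]
t [351.04211278 223.09493219] [-0.65906148  3.13168608] 233.5
s [316.64341085 233.70801034] [0.91821032 1.17812506] 129.0
w [169.41376366 208.81232923] [0.39365235 2.13034893] 976.0
s t [ 0.55501738 -0.05050626  0.10510205] [0.23726471 2.28444848] 0.002474426146243927
w t [ 0.55399987 -0.04950721  0.10863847] [-0.72656995  3.33538263] 0.0007571634630886609
w s [ 0.55553199 -0.05112743  0.10487895] [0.71866116 1.63720686] 0.0010020767671355003
slats [ 14.6 -94.1] [158.2 126.1] 0.3
slats [-159.6   14.4] [34.6 58.4] 0.1
```

View pics/w8.png

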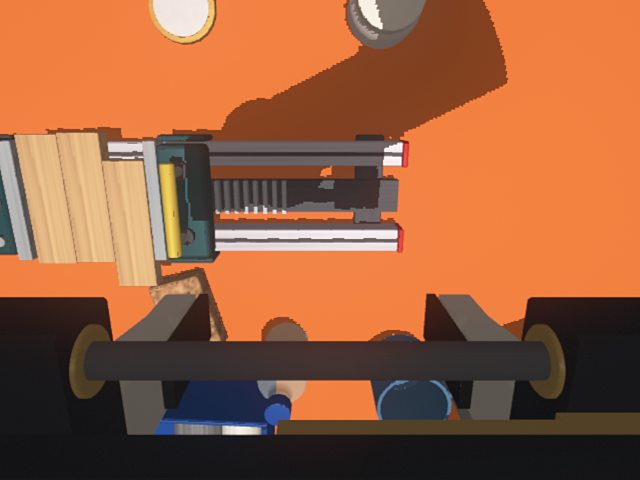

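The bar is home (z = 105 mm, the same as at the start). But the third slat at (135,220) has been knocked about 27 mm sideways towards +x. I'll push it back with closed fingers, after checking the surroundings.

```bash
python3 - <<'E'
from cl import *
T,S,W=[r.camera_info(n) for n in("top","scene","wrist")]
w=cv2.imread("pics/w8.png")[:,:,::-1]
cc=lambda p:np.round((np.asarray(p)-O)@np.c_[X,Y]*1000,1)
print("bottle cap",cc(plane(T,(297,130),.14)),"bottle w8",cc(plane(W,(278,410),.14)))
print("bin rim",cc(plane(T,[(305,125),(385,130)],.08)))
print("slat3 ends",cc(plane(W,[(105,160),(143,160),(120,285),(157,284)],.058)))
print("slat12 ends",cc(plane(W,[(37,261),(94,262),(37,135),(80,132)],.058)))
print("block",cc(plane(W,[(150,290),(203,268),(225,338)],.028)))
print(go(*cw(125,-51),.2,3))
E
```

```text
bottle cap [[185.1  96.2]] bottle w8 [[181.2  96.1]]
bin rim [[213.7  83. ]
 [190.4 -81.2]]
slat3 ends [[-40.4 -73.2]
 [-40.4 -36.4]
 [ 89.4 -75.6]
 [ 88.3 -36.4]]
slat12 ends [[  62.8 -158.3]
 [  63.8  -99.3]
 [ -63.8 -134.8]
 [ -66.6  -93.3]]
block [[107.4 -57.3]
 [ 80.9   4.8]
 [168.   24.1]]
[-0.2505 -0.3663  0.2301 -0.0004]
```

Request:
play_rows(
  rows=[
    [[1,-0.03,-0.05,0.03,0],[1,-0.06,-0.1,0.06,0],[1,-0.1,-0.15,0.1,0],[1,-0.14,-0.2,0.13,0],[1,-0.17,-0.25,0.16,0],[1,-0.2,-0.3,0.19,0],[1,-0.23,-0.35,0.22,0],[1,-0.25,-0.374,0.23,0]],
  ],
)

```text
time_s: 43.67
tcp_pos: [0.682, -0.104, 0.1963]
eef_rot: [-180.0, -0.3, -177.2]
contact_force: [-0.6, 0.2, 0.0]
gripper_width: 0.0398
gripper_force: 0.0
```

Request:
play_rows(
  rows=[
    [[1,0,0,0.02,0],[1,0,0,0.07,0],[1,0,0,0.13,0],[1,0,0,0.19,0],[1,0,0,0.25,0],[1,0,0,0.28,0],[1,0,0,0.28,0],[1,0,0,0.28,0]],
  ],
)

```text
time_s: 44.33
tcp_pos: [0.6823, -0.1004, 0.06]
eef_rot: [-180.0, -0.1, -177.0]
contact_force: [0.5, -0.1, 1.1]
gripper_width: 0.0002
gripper_force: 0.0
```

```bash
python3 - <<'E'
from cl import *
s=r.get_state();print(s["contact_force"],s["gripper_width"],(s["tcp_pos"][:2]-O)@np.c_[X,Y]*1000,go(*cw(76,-55),.047,3))
E
```

```text
[ 0.54064021 -0.05554388  1.07479526] 0.00023027472953093855 [124.698801   -54.22719585] [ 0.0974 -0.0015  0.026   0.0001]
```

Request:
play_rows(
  rows=[
    [[1,0,-0.001,0.015,0],[1,0,-0.001,0.026,0],[1,0.015,-0.001,0.026,0],[1,0.03,-0.001,0.026,0],[1,0.045,-0.001,0.026,0],[1,0.06,-0.001,0.026,0],[1,0.07,-0.001,0.026,0],[1,0.075,-0.001,0.026,0]],
  ],
)

```text
time_s: 45.0
tcp_pos: [0.6448, -0.1029, 0.0482]
eef_rot: [180.0, 0.0, -177.0]
contact_force: [0.0, -0.2, 0.3]
gripper_width: 0.0002
gripper_force: 0.3
```

Request:
play_rows(
  rows=[
    [[1,0.004,0,0,0],[1,0.008,0,0,0],[1,0.012,0,0,0],[1,0.016,0,0,0],[1,0.02,0,0,0],[1,0.022,0,0,0],[1,0.022,0,0,0],[1,0.022,0,0,0]],
  ],
)

```text
time_s: 45.67
tcp_pos: [0.6342, -0.1034, 0.0474]
eef_rot: [180.0, -0.0, -177.0]
contact_force: [0.1, 1.2, -0.3]
gripper_width: 0.0005
gripper_force: 0.1
```

```bash
python3 - <<'E'
from cl import *
s=r.get_state();print(s["contact_force"],(s["tcp_pos"][:2]-O)@np.c_[X,Y]*1000)
T=r.camera_info("top");t=r.capture("top");cv2.imwrite("pics/t9.png",t[:,:,::-1])
m=cv2.inRange(cv2.cvtColor(t,cv2.COLOR_RGB2HSV),(14,90,60),(21,150,230))
for yc in (-130,-95,-70,-60,-50,-42):
    # scan the near (-x) end of the slats along clamp x
    f=240/np.tan(np.radians(T["fovy"]/2));xs=np.arange(-110,110,.5);P=np.array([[*cw(x,yc),.058] for x in xs]);c=(P-T["pose"][:3,3])@T["pose"][:3,:3]
    u=np.round(c[:,0]/c[:,2]*f+T["cx"]).astype(int);v=np.round(c[:,1]/c[:,2]*f+T["cy"]).astype(int);k=m[v,u]>0
    print(yc,xs[k][[0,-1]] if k.any() else None)
E
```

```text
[ 0.11829233  1.22142812 -0.3061261 ] [ 76.53047905 -54.71526804]
-130 [-65.   57.5]
-95 [-66.5  49.5]
-70 [-65.  49.]
-60 [-64.5  58.5]
-50 [-65.5  48.5]
-42 [-65.  49.]
```

Request:
play_rows(
  rows=[
    [[1,-0.02,0,0,0],[1,-0.05,0,-0.01,0],[1,-0.06,0,-0.05,0],[1,-0.06,0,-0.12,0],[1,-0.06,0,-0.2,0],[1,-0.06,0,-0.28,0],[1,-0.06,0,-0.36,0],[1,-0.06,0,-0.44,0]],
  ],
)

```text
time_s: 46.38
tcp_pos: [0.6645, -0.1019, 0.2696]
eef_rot: [-180.0, -0.0, -177.0]
contact_force: [0.2, -0.2, -0.1]
gripper_width: 0.0005
gripper_force: 0.0
```

```bash
python3 - <<'E'
from cl import *
T,S=r.camera_info("top"),r.camera_info("scene");t,s=r.capture("top"),r.capture("scene")
cen=lambda c:np.array([cv2.moments(c)[k] for k in("m10","m01")])/cv2.moments(c)["m00"]
for n,I in(("t",t),("s",s)):
    for c in blobs(I,(55,120,40),(75,255,255),20):print(n,cen(c),cv2.contourArea(c))
print("cap t",plane(T,(507,138),.19))
print(go(.588,-.4,.30))
E
```

```text
t [506.37441315 138.85915493] 142.0
s [198.75181159 168.67210145] 92.0
cap t [[ 0.69468154 -0.33388284]]
[ 0.1914 -0.5858 -0.0475 -0.    ]
```

Request:
play_rows(
  rows=[
    [[0.6,0.01,-0.04,-0.03,-0.08],[0.6,0.03,-0.09,-0.06,-0.16],[0.6,0.05,-0.15,-0.06,-0.24],[0.6,0.07,-0.22,-0.06,-0.32],[0.6,0.09,-0.29,-0.06,-0.4],[0.6,0.11,-0.36,-0.06,-0.48],[0.6,0.13,-0.43,-0.06,-0.56],[0.6,0.15,-0.5,-0.06,-0.64]],
  ],
)

```text
time_s: 47.15
tcp_pos: [0.6023, -0.3571, 0.2973]
eef_rot: [180.0, -0.0, -121.6]
contact_force: [1.4, -0.1, 0.4]
gripper_width: 0.0351
gripper_force: 0.0
```

```bash
python3 - <<'E'
from cl import *
s=r.get_state();w=s["eef_rot"][2];print(s["eef_rot"],np.round(s["joints"]),go(.592,-.4265,.30),(-81.25-w))
E
```

```text
[ 1.79983865e+02 -3.84402219e-03 -1.21647374e+02] [-15.  21.  11.  -0. -80. -17.] [ 0.129  -0.0552 -0.0055 -0.    ] 40.39737443807674
```

Request:
play_rows(
  rows=[
    [[0.6,0.03,-0.01,0,-0.08],[0.6,0.06,-0.025,0,-0.16],[0.6,0.09,-0.04,0,-0.24],[0.6,0.12,-0.05,0,-0.32],[0.6,0.128,-0.055,0,-0.4],[0.6,0.128,-0.055,0,-0.47],[0.6,0.128,-0.055,0,-0.47],[0.6,0.128,-0.055,0,-0.47]],
  ],
)

```text
time_s: 47.82
tcp_pos: [0.5922, -0.4244, 0.297]
eef_rot: [180.0, 0.0, -81.8]
contact_force: [0.2, -1.1, -0.3]
gripper_width: 0.0351
gripper_force: 0.0
```

```bash
python3 - <<'E'
from cl import *
s=r.get_state();print(s["tcp_pos"],s["eef_rot"][2])
T,W=r.camera_info("top"),r.camera_info("wrist");t,w=r.capture("top"),r.capture("wrist");cv2.imwrite("pics/w10.png",w[:,:,::-1]);np.savez("w10.npz",**W)
sh=cw(0,-200)
for n,C,I in(("w",W,w),("t",T,t)):
  I=I.copy(); 
  if n=="w": I[300:]=0
  m=cv2.inRange(cv2.cvtColor(I,cv2.COLOR_RGB2HSV),(0,150,50),(6,255,255))|cv2.inRange(cv2.cvtColor(I,cv2.COLOR_RGB2HSV),(174,150,50),(180,255,255))
  m=cv2.morphologyEx(m,cv2.MORPH_CLOSE,np.ones((9,9)))
  for c in cv2.findContours(m,0,1)[0]:
    if cv2.contourArea(c)<100: continue
    q=plane(C,c.reshape(-1,2),.090);a=cv2.minAreaRect((q*1000).astype(np.float32));v=np.array(a[0])/1000-sh
    print(n,np.round(a[0],1),np.round(a[1],1),"from shaft",np.hypot(*v)*1000,np.degrees(np.arctan2(v[1],v[0])))
E
```

```text
[ 0.59217045 -0.42439091  0.29698075] -81.81182688634738
w [ 585.6 -398.4] [21.  78.4] from shaft 147.24377245737227 -82.09100953256645
```

View pics/w10.png

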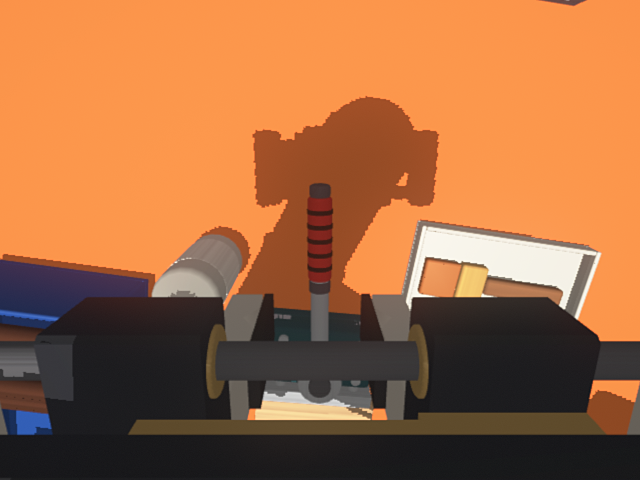

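The red grip at (319,240) is centred between the open fingers, the glue bottle at (200,270) is clear, and the brush lies in the tray. Lowering around the outer part of the grip.

```bash
python3 - <<'E'
from cl import *
print(go(.5902,-.4267,.072))
E
```

```text
[ 0.0046  0.0048  0.4507 -0.    ]
```

Request:
play_rows(
  rows=[
    [[0.6,0.005,0.005,0.04,0],[0.6,0.005,0.005,0.1,0],[0.6,0.005,0.005,0.17,0],[0.6,0.005,0.005,0.24,0],[0.6,0.005,0.005,0.3,0],[0.6,0.005,0.005,0.35,0],[0.6,0.005,0.005,0.38,0],[0.6,0.005,0.005,0.38,0]],
  ],
)

```text
time_s: 48.58
tcp_pos: [0.588, -0.4255, 0.103]
eef_rot: [179.7, 0.2, -81.7]
contact_force: [-0.7, 0.5, 0.1]
gripper_width: 0.0349
gripper_force: 0.0
```

Request:
play_rows(
  rows=[
    [[0.6,0,0,0.02,0],[0.6,0,0,0.04,0],[0.6,0,0,0.06,0],[0.6,0,0,0.07,0],[0.68,0,0,0.07,0],[0.68,0,0,0.07,0],[0.68,0,0,0.07,0],[0.68,0,0,0.07,0]],
  ],
  squeeze=15,
)

```text
time_s: 49.25
tcp_pos: [0.5904, -0.4273, 0.0734]
eef_rot: [-179.9, -0.0, -81.6]
contact_force: [0.4, -0.5, 0.2]
gripper_width: 0.0283
gripper_force: 0.0
```

```bash
cat > arc.py <<'E'
from cl import *
s=r.get_state();sh=cw(0,-200);v=s["tcp_pos"][:2]-sh;R=np.hypot(*v);th=np.arctan2(v[1],v[0]);u=v/R;t=np.array([u[1],-u[0]])
F=s["contact_force"][:2];print("R",round(R*1000,1),"az",round(np.degrees(th),2),"yaw",round(s["eef_rot"][2],2),"hand angle est cam",round(np.radians(-81.9)-th,3),"F rad/tan",F@u,F@t,"w",s["gripper_width"],s["gripper_force"])
E
python3 arc.py
```

```text
R 176.6 az -81.86 yaw -81.6 hand angle est cam -0.001 F rad/tan 0.5816426681779369 -0.29513639548970294 w 0.028276459183655324 0.0
```

Request:
play_rows(
  rows=[
    [[0.68,0,0.011,0,0.02],[0.68,-0.001,0.021,0,0.04],[0.68,-0.0015,0.032,0,0.06],[0.68,-0.0025,0.042,0,0.08],[0.68,-0.004,0.053,0,0.1],[0.68,-0.0055,0.063,0,0.12],[0.68,-0.0075,0.0735,0,0.14],[0.68,-0.01,0.084,0,0.16]],
  ],
)

```text
time_s: 49.92
tcp_pos: [0.549, -0.4284, 0.0733]
eef_rot: [-179.8, -0.0, -95.4]
contact_force: [3.0, 1.5, -1.4]
gripper_width: 0.0277
gripper_force: 1.8
```

```bash
python3 arc.py
```

```text
R 176.6 az -95.33 yaw -95.42 hand angle est cam 0.234 F rad/tan -1.7416377915977548 -2.8111517991319412 w 0.027702916496123022 1.7614680156111717
```

Request:
play_rows(
  rows=[
    [[0.68,0,0.011,0,0.02],[0.68,-0.001,0.021,0,0.04],[0.68,-0.0015,0.032,0,0.06],[0.68,-0.0025,0.042,0,0.08],[0.68,-0.004,0.053,0,0.1],[0.68,-0.0055,0.063,0,0.12],[0.68,-0.0075,0.0735,0,0.14],[0.68,-0.01,0.084,0,0.16]],
  ],
)

```text
time_s: 50.58
tcp_pos: [0.5077, -0.4195, 0.0733]
eef_rot: [-179.8, 0.0, -109.2]
contact_force: [4.1, 0.3, -1.4]
gripper_width: 0.028
gripper_force: 1.7
```

Request:
play_rows(
  rows=[
    [[0.68,0,0.011,0,0.02],[0.68,-0.001,0.021,0,0.04],[0.68,-0.0015,0.032,0,0.06],[0.68,-0.0025,0.042,0,0.08],[0.68,-0.004,0.053,0,0.1],[0.68,-0.0055,0.063,0,0.12],[0.68,-0.0075,0.0735,0,0.14],[0.68,-0.01,0.084,0,0.16]],
  ],
)

```text
time_s: 51.25
tcp_pos: [0.4699, -0.4013, 0.0736]
eef_rot: [-179.8, 0.0, -122.9]
contact_force: [3.0, -1.2, -1.8]
gripper_width: 0.0283
gripper_force: 1.8
```

```bash
python3 arc.py; python3 - <<'E'
from cl import *
s=r.capture("scene");cv2.imwrite("pics/s11.png",cv2.resize(s[130:350,190:430],(640,587))[:,:,::-1])
E
```

```text
R 176.8 az -122.68 yaw -122.92 hand angle est cam 0.712 F rad/tan -0.6443728349942877 -3.202640589380781 w 0.028330974676888256 1.7576291039586067
```

View pics/s11.png

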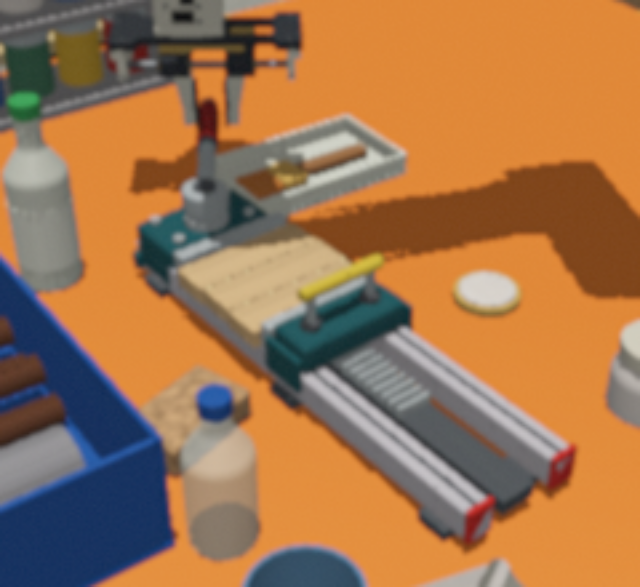

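The slats are flush and closed up, the bar is home and the cam is near 0.7. Now fine steps.

Request:
play_rows(
  rows=[
    [[0.68,0,0.0035,0,0.0067],[0.68,0,0.007,0,0.0133],[0.68,-0.0002,0.0106,0,0.02],[0.68,-0.0003,0.0141,0,0.0267],[0.68,-0.0004,0.0176,0,0.0333],[0.68,-0.0006,0.0212,0,0.04],[0.68,-0.0006,0.0212,0,0.04],[0.68,-0.0006,0.0212,0,0.04]],
  ],
)

```text
time_s: 51.97
tcp_pos: [0.4593, -0.395, 0.0726]
eef_rot: [180.0, -0.0, -126.3]
contact_force: [1.9, -0.8, 1.5]
gripper_width: 0.028
gripper_force: 1.4
```

Request:
play_rows(
  rows=[
    [[0.68,0,0.0035,0,0.0067],[0.68,0,0.007,0,0.0133],[0.68,-0.0002,0.0106,0,0.02],[0.68,-0.0003,0.0141,0,0.0267],[0.68,-0.0004,0.0176,0,0.0333],[0.68,-0.0006,0.0212,0,0.04],[0.68,-0.0006,0.0212,0,0.04],[0.68,-0.0006,0.0212,0,0.04]],
  ],
)

```text
time_s: 52.63
tcp_pos: [0.4508, -0.3882, 0.0725]
eef_rot: [180.0, -0.0, -129.7]
contact_force: [1.2, -2.0, 1.7]
gripper_width: 0.0282
gripper_force: 1.4
```

Request:
play_rows(
  rows=[
    [[0.68,0,0.0035,0,0.0067],[0.68,0,0.007,0,0.0133],[0.68,-0.0002,0.0106,0,0.02],[0.68,-0.0003,0.0141,0,0.0267],[0.68,-0.0004,0.0176,0,0.0333],[0.68,-0.0006,0.0212,0,0.04],[0.68,-0.0006,0.0212,0,0.04],[0.68,-0.0006,0.0212,0,0.04]],
  ],
)

```text
time_s: 53.3
tcp_pos: [0.4429, -0.3811, 0.0725]
eef_rot: [180.0, -0.0, -133.2]
contact_force: [2.1, 0.0, 1.6]
gripper_width: 0.0282
gripper_force: 1.4
```

```bash
python3 arc.py
```

```text
R 177.5 az -133.61 yaw -133.17 hand angle est cam 0.903 F rad/tan -1.4546466789451642 -1.4911986110655306 w 0.028201431273537976 1.428113915026188
```

Request:
play_rows(
  rows=[
    [[0.68,0,0.0018,0,0.0033],[0.68,0,0.0035,0,0.0067],[0.68,0,0.0053,0,0.01],[0.68,0,0.007,0,0.0133],[0.68,-0.0001,0.0088,0,0.0167],[0.68,-0.0002,0.0106,0,0.02],[0.68,-0.0002,0.0124,0,0.0233],[0.68,-0.0003,0.0141,0,0.0267]],
  ],
)

```text
time_s: 53.97
tcp_pos: [0.4383, -0.3764, 0.0726]
eef_rot: [-180.0, 0.0, -135.5]
contact_force: [4.8, -3.7, -0.4]
gripper_width: 0.0283
gripper_force: 2.5
```

```bash
python3 arc.py
```

```text
R 177.5 az -135.72 yaw -135.49 hand angle est cam 0.939 F rad/tan -0.8571378083403112 -6.01587237665518 w 0.02831879663571226 2.5280680507421494
```

Request:
play_rows(
  rows=[
    [[0.68,0,0.0014,0,0.0025],[0.68,0,0.0028,0,0.005],[0.68,0,0.0041,0,0.0075],[0.68,0,0.0053,0,0.01],[0.68,0,0.0066,0,0.0125],[0.68,0,0.008,0,0.015],[0.68,-0.0001,0.0093,0,0.0175],[0.68,-0.0002,0.0106,0,0.02]],
  ],
)

```text
time_s: 54.63
tcp_pos: [0.4348, -0.3726, 0.0726]
eef_rot: [-180.0, 0.0, -137.2]
contact_force: [5.2, -2.8, -0.4]
gripper_width: 0.028
gripper_force: 2.7
```

```bash
python3 arc.py
```

```text
R 177.4 az -137.39 yaw -137.2 hand angle est cam 0.969 F rad/tan -1.9360422875794057 -5.558937814941573 w 0.027972942118858684 2.6854287832975388
```

Request:
play_rows(
  rows=[
    [[0.68,0,0.0014,0,0.0025],[0.68,0,0.0028,0,0.005],[0.68,0,0.0041,0,0.0075],[0.68,0,0.0053,0,0.01],[0.68,0,0.0066,0,0.0125],[0.68,0,0.008,0,0.015],[0.68,-0.0001,0.0093,0,0.0175],[0.68,-0.0002,0.0106,0,0.02]],
  ],
)

```text
time_s: 55.3
tcp_pos: [0.4314, -0.3687, 0.0726]
eef_rot: [-180.0, 0.0, -138.9]
contact_force: [4.9, -2.6, -0.8]
gripper_width: 0.0281
gripper_force: 2.8
```

```bash
python3 arc.py
```

```text
R 177.4 az -139.07 yaw -138.92 hand angle est cam 0.998 F rad/tan -1.99907853805134 -5.154535464787003 w 0.028076189842179328 2.8491655737161636
```

Request:
play_rows(
  rows=[
    [[0.68,0,0.0014,0,0.0025],[0.68,0,0.0028,0,0.005],[0.68,0,0.0041,0,0.0075],[0.68,0,0.0053,0,0.01],[0.68,0,0.0066,0,0.0125],[0.68,0,0.008,0,0.015],[0.68,-0.0001,0.0093,0,0.0175],[0.68,-0.0002,0.0106,0,0.02]],
  ],
)

```text
time_s: 55.97
tcp_pos: [0.428, -0.3647, 0.0726]
eef_rot: [-180.0, 0.0, -140.6]
contact_force: [5.1, -3.7, -2.1]
gripper_width: 0.0281
gripper_force: 3.0
```

```bash
python3 arc.py
```

```text
R 177.4 az -140.76 yaw -140.64 hand angle est cam 1.027 F rad/tan -1.579748160855345 -6.076302020471345 w 0.02805348296976983 3.00015427172184
```

Request:
play_rows(
  rows=[
    [[0.68,0,0.0014,0,0.0025],[0.68,0,0.0028,0,0.005],[0.68,0,0.0041,0,0.0075],[0.68,0,0.0053,0,0.01],[0.68,0,0.0066,0,0.0125],[0.68,0,0.008,0,0.015],[0.68,-0.0001,0.0093,0,0.0175],[0.68,-0.0002,0.0106,0,0.02]],
  ],
)

```text
time_s: 56.63
tcp_pos: [0.4246, -0.3604, 0.0726]
eef_rot: [-180.0, 0.0, -142.4]
contact_force: [5.3, -2.9, -0.5]
gripper_width: 0.0278
gripper_force: 2.5
```

```bash
python3 arc.py
```

```text
R 177.4 az -142.52 yaw -142.37 hand angle est cam 1.058 F rad/tan -2.4464723048657784 -5.503855952798089 w 0.027793890599255265 2.510172799229622
```

Request:
play_rows(
  rows=[
    [[0.68,0,0.0009,0,0.0016],[0.68,0,0.0018,0,0.0033],[0.68,0,0.0027,0,0.005],[0.68,0,0.0035,0,0.0067],[0.68,0,0.0035,0,0.0067],[0.68,0,0.0035,0,0.0067],[0.68,0,0.0035,0,0.0067],[0.68,0,0.0035,0,0.0067]],
  ],
)

```text
time_s: 57.3
tcp_pos: [0.4235, -0.359, 0.0726]
eef_rot: [-180.0, 0.0, -142.9]
contact_force: [4.6, -2.2, 0.0]
gripper_width: 0.0278
gripper_force: 2.4
```

```bash
python3 arc.py; python3 - <<'E'
from cl import *
w=r.capture("wrist");s=r.capture("scene");cv2.imwrite("pics/w12.png",np.hstack([w[160:480,120:520],cv2.resize(s[150:270,230:380],(400,320))])[:,:,::-1])
E
```

```text
R 177.4 az -143.1 yaw -142.93 hand angle est cam 1.068 F rad/tan -2.3312224260014154 -4.562078742746258 w 0.0278179698088347 2.3500167578458786
```

View pics/w12.png

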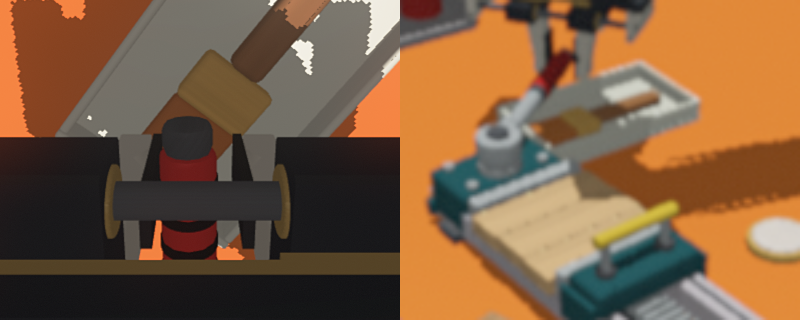

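Request:
play_rows(
  rows=[
    [[0.68,0,0.0009,0,0.0016],[0.68,0,0.0018,0,0.0033],[0.68,0,0.0027,0,0.005],[0.68,0,0.0035,0,0.0067],[0.68,0,0.0044,0,0.0083],[0.68,0,0.0053,0,0.01],[0.68,0,0.0062,0,0.0117],[0.68,0,0.0071,0,0.0133]],
  ],
)

```text
time_s: 58.07
tcp_pos: [0.4213, -0.3561, 0.0725]
eef_rot: [-180.0, 0.0, -144.1]
contact_force: [5.4, -1.2, 0.3]
gripper_width: 0.0283
gripper_force: 2.1
```

```bash
python3 arc.py
```

```text
R 177.4 az -144.28 yaw -144.08 hand angle est cam 1.089 F rad/tan -3.6834882874953525 -4.168043697064244 w 0.028260495399322648 2.097547799348831
```

Request:
play_rows(
  rows=[
    [[0.68,0,0.0009,0,0.0016],[0.68,0,0.0018,0,0.0033],[0.68,0,0.0027,0,0.005],[0.68,0,0.0035,0,0.0067],[0.68,0,0.0044,0,0.0083],[0.68,0,0.0053,0,0.01],[0.68,0,0.0062,0,0.0117],[0.68,0,0.0071,0,0.0133]],
  ],
)

```text
time_s: 58.73
tcp_pos: [0.4191, -0.3532, 0.0725]
eef_rot: [-180.0, 0.0, -145.2]
contact_force: [4.2, -1.6, 0.1]
gripper_width: 0.028
gripper_force: 1.9
```

```bash
python3 arc.py
```

```text
R 177.5 az -145.46 yaw -145.22 hand angle est cam 1.109 F rad/tan -2.565816247103224 -3.6551367655841136 w 0.028015178943949292 1.870102398097515
```

The pad force fell from a rising 3.0 N to 1.9 N while still moving, so the wrench has clicked. Letting go by opening in place, then rising.

Request:
play_rows(
  rows=[
    [[0,0,0,0,0],[0,0,0,0,0],[0,0,0,0,0],[0,0,0,0,0],[0,0,0,0,0],[0,0,0,0,0],[0,0,0,0,0],[0,0,0,0,0]],
  ],
)

```text
time_s: 59.4
tcp_pos: [0.4172, -0.3527, 0.0719]
eef_rot: [179.8, -0.1, -145.2]
contact_force: [-0.1, 0.3, 0.2]
gripper_width: 0.076
gripper_force: 0.0
```

Request:
play_rows(
  rows=[
    [[0,0,0,0,0],[0,0,0,0,0],[0,0,0,-0.03,0],[0,0,0,-0.08,0],[0,0,0,-0.14,0],[0,0,0,-0.2,0],[0,0,0,-0.26,0],[0,0,0,-0.3,0]],
  ],
)

```text
time_s: 60.07
tcp_pos: [0.4192, -0.3537, 0.2256]
eef_rot: [-179.9, 0.1, -145.2]
contact_force: [0.4, -0.3, 0.4]
gripper_width: 0.0877
gripper_force: 0.0
```

Request:
play_rows(
  rows=[
    [[0,0.05,0,-0.06,0],[0,0.1,0,-0.12,0],[0,0.15,0,-0.15,0],[0,0.18,0,-0.15,0],[0,0.2,0,-0.15,0],[0,0.2,0,-0.15,0],[0,0.2,0,-0.15,0],[0,0.2,0,-0.15,0]],
  ],
)

```text
time_s: 60.73
tcp_pos: [0.337, -0.4099, 0.2967]
eef_rot: [179.9, -0.0, -145.2]
contact_force: [0.3, -0.3, -0.4]
gripper_width: 0.0874
gripper_force: 0.0
```

```bash
python3 - <<'E'
from cl import *
sh=cw(0,-200)
T,W,S=[r.camera_info(n) for n in("top","wrist","scene")];t,w,s=[r.capture(n) for n in("top","wrist","scene")];cv2.imwrite("pics/w13.png",np.hstack([cv2.resize(w,(400,300)),cv2.resize(t[160:400,200:520],(400,300))])[:,:,::-1])
for n,C,I in(("w",W,w),("t",T,t)):
  h=cv2.cvtColor(I,cv2.COLOR_RGB2HSV);m=cv2.inRange(h,(0,150,50),(6,255,255))|cv2.inRange(h,(174,150,50),(180,255,255));m=cv2.morphologyEx(m,cv2.MORPH_CLOSE,np.ones((9,9)))
  for c in cv2.findContours(m,0,1)[0]:
    if cv2.contourArea(c)<100: continue
    q=plane(C,c.reshape(-1,2),.090);a=cv2.minAreaRect((q*1000).astype(np.float32));v=np.array(a[0])/1000-sh
    az=np.degrees(np.arctan2(v[1],v[0]));print(n,np.round(a[0],1),np.round(a[1],1),"R",np.hypot(*v)*1000,az,"cam",np.radians(-81.9-az))
for n,C,I,lo,hi in(("w",W,w,(14,60,110),(24,150,255)),("t",T,t,(14,90,110),(21,150,230))):
  for c in blobs(I,lo,hi,300)[:3]:
    q=(plane(C,c.reshape(-1,2),.058)-O)@np.c_[X,Y]*1000;m,wh,a=cv2.minAreaRect(q.astype(np.float32));print(n,np.round(m,1),np.round(wh,1),round(a,1))
E
```

```text
w [ 436.3 -361.5] [35.9 21.2] R 168.89639524896032 -139.8127948129218 cam 1.0107689485173788
w [ 531.1 -527.6] [16.6 21.6] R 277.20485805757136 -97.10067657277476 cam 0.2653018547256869
w [ 483.9 -439.7] [44.2 30.4] R 204.14963226221928 -113.50522334716938 cam 0.5516152082362884
w [ 401.1 -644. ] [13.8 30.2] R 424.48749627866755 -112.76015264661825 cam 0.5386112713515305
t [ 463.2 -337.2] [49.8 20.1] R 132.70134662093494 -140.34442477613982 cam 1.0200476417777895
w [-174.  -300.7] [41. 26.] 85.7
t [ -1.  -90.1] [119.4 132.2] 89.9
t [135.4 -16.7] [88.6 55.7] 14.7
t [-98.  732.5] [305.9  21.6] 0.3
```

View pics/w13.png

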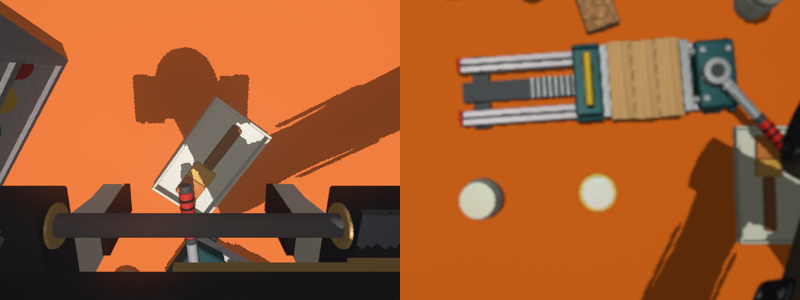

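The wrench has sprung back to cam ≈ 1.02 after reaching about 1.09. The slats form one flush 119 × 132 mm panel centred on the rails, the bar is down and the brush lies in the tray. Handing in.

```bash
python3 -c "
from plant import r
print(r.close_job())"
```

```text
the job is handed in; nothing more can be done
None
```

I handed the job in at about 61 s: brush in the tray, three slats flush and centred on the rails, bar home in the 124 mm notch, and the wrench stopped at its click (read from the drop in pull force) and let go. One slat got knocked about 25 mm sideways partway through; I pushed it back before tightening.

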